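# Stack the slide cases in the transport cradle and clamp them

### The job

Pack the three closed slide cases as one square, upright column in the transport cradle, on top of the case that already lies there: first the case lying flat on the bench, set down gently and not dropped; then take the standing case out of its stand, lay it down flat on the bare bench (either broad face up) and let go of it, take it again across its width and set it flat on top of the column just as gently. Finally swing the cradle's hold-down arm over until its rubber foot rests on the top case, and leave everything else on the bench where it stands.

Things in the scene. Friction and masses are not known exactly. Their poses are not given: they have to be found in the camera images.
- case_base: Closed white plastic slide case, 96 x 60 x 34 mm, lying flat in the cradle: the foot of the column. All three cases are the same. Origin at the centre of its underside; x along the 96 mm length, y along the 60 mm width, z up through the 34 mm thickness.
- base_mid (a point): Middle of that case (17 mm above its underside).
- case_flat: The same kind of case, lying flat on the bench outside the cradle, on one side or the other of it; to go second. Origin at the centre of its underside; x along the 96 mm length, y along the 60 mm width, z up through the thickness.
- flat_mid (a point): Middle of the flat-lying case.
- case_edge: The same kind of case, standing on its long edge in the stand, its upper 42 mm clear above the stand's walls; to go on top. Its frame is that of the case as it stands: origin at the centre of the edge it stands on, x along the 96 mm length (level), y through the 34 mm thickness (level), z up along the 60 mm width. When it lies flat, its y axis is vertical.
- edge_mid (a point): Middle of the standing case (30 mm above the edge it stands on).
- stand: Fixed grey stand, 115 mm (x) by 62 mm (y), with a slot along x, 40 mm wide, between two walls 22 mm high; slot floor 5 mm above the bench. Origin under its centre. It is on either side of the cradle.
- cradle: Fixed aluminium cradle. Its plate reaches from x = -64 to +101 mm and y = -45 to +45 mm from the origin, 10 mm thick; low lugs (top 19 mm above the bench) keep the first case in place with its length along the cradle's x. A steel post, 136 mm high, stands at x = 82 mm and carries the hold-down arm. Origin on the bench under the middle of the seat.
- cradle_seat (a point): Centre of the cradle's floor, 10 mm above the bench, where the column stands.
- clamp (a joint): Hold-down arm's hinge (rad): 0 = arm level, pointing to the cradle's -x, its rubber foot just resting on a column of three cases; grows as the arm swings up and back to the cradle's +x; 1.57 = upright; limits -0.35 and 2.0. The arm is stiff enough to stay where it is left. The arm is 14 mm wide; the foot, 22 mm across, is 80 mm from the hinge.
- clamp_knob (a point): Middle of the black knob at the arm's end, a cylinder 18 mm across and 26 mm long along the cradle's y. With the arm level it is 92 mm from the hinge towards the cradle's -x and 28 mm above it.
- clamp_hinge (a point): Hinge axis of the arm (along the cradle's y): 80 mm along the cradle's x from its origin, 128 mm above the bench.
- oil: Bystander: small amber bottle with white cap, 32 mm across, 65 mm tall; origin under its centre.
- beaker: Bystander: glass beaker, 66 mm across, 85 mm tall; origin under its centre.
- dish: Bystander: closed clear dish, 68 mm across, 14 mm tall; origin under its centre.
- jar: Bystander: white jar, 52 mm across, 70 mm tall; origin under its centre.
- mailer: Bystander: thin white slide mailer, 82 x 30 x 14 mm; origin under its centre.
Not all that is in view belongs to the job. There is more than one size of the cradle; the job needs the largest.

How it is judged:
By the outcome, as a careful person would: the job done as asked, in the order asked, and still so for the second after the job is handed in, with the robot touching nothing.
It also fails if it takes over 72 s, if anything falls off the work surface, if the arm or the gripper's body presses on something with over 40 N, if the wrist force passes 120 N, or if a joint passes its speed limit or range.

### The arm

A 7-joint arm with a two-finger parallel gripper is mounted at the origin on the work surface. World frame = base frame: x ahead of the robot, y to its left, z up, the work surface at z = 0. Lengths are in m, angles in rad, forces in N, time in s.
With the tool pointing down it reaches from about 0.4 to 0.85 m from the base axis. Payload 10.4 kg.
Tool frame: the origin (TCP) lies at the very end of the fingers, on their centre line; the grasp point (between the pads) lies 19 mm behind it; z points along the fingers, y is the line along which they close (so a half turn about z gives the same grasp; the last joint's range is limited). The gripper opens to 87 mm and grips with 3 to 60 N. Pads are 19 mm wide; open, the fingers measure 117 mm over their backs; the gripper's body (75 mm by 190 mm) begins 51 mm behind the grasp point.
Start: joints at [1.229, 0.332, -0.065, 1.46, 0.022, 1.35, -0.088], TCP at [0.196, -0.594, 0.223] pointing down, gripper open.
Joint ranges: [-2.6, 2.6], [-0.5, 2.12], [-1.47, 1.34], [0.16, 2.42], [-1.27, 4.41], [0.06, 2.06], [-2.6, 2.6]. Speed limits (rad/s): [2.22, 2.22, 2.79, 2.79, 3.14, 3.14, 3.14].

### API

Orientations are given as a unit quaternion [x, y, z, w].
In Python, from bench import * gives the robot as it stands.
- The arm moves only by the tool carry_out, never from a script. Its argument "deltas" is a list of rows, each an object with "hand": the finger opening in mm, from 0 to 87; "dp": the shift along the tool's x, y, z each as a share of 250 mm, from -1 to 1, a list of three; "spin": the turn about the tool's z as a share of pi rad, from -1 to 1. In form: [{"hand": hand, "dp": [dx, dy, dz], "spin": spin}, ...]. A call has 1 to 20 rows; each row is the pose to reach, as a shift and turn from the pose commanded when the call began, along the tool's axes at that moment, turning the shorter way round; what a row does not reach only later rows make up. A row lasts 1/10 s, in which the tool goes at most 50 mm and 8.59 degrees, less where a joint would pass 70% of its speed; a pose out of reach is approached as far as the arm can. A call with a number of a shift or a turn outside -1 to 1 is refused whole. A call with a gripper value outside its range is refused whole. The fingers move at their own pace and stop on an object; "force" is the grip in N (left out, the last holds). Time passes only in rows, so rows that repeat a pose let the fingers close. It gives the time, the measured TCP pose, the force, the opening and the grip force at its end, in the units of the state.
- read_state(): the state, without advancing time (a new reading comes with each control period).
- camera(name): name is "side" or "top" or "wrist"; returns the picture (420x560x3 uint8, red, green, blue); there is no depth.
- get_calibration(name): a dict with "fx", "fy", "cx", "cy" (pixels), "k1" (the pictures are not rectified: a ray, as slopes to the right and down, at radius r is drawn at 1 + k1 r^2 times it, then the intrinsics apply), "R" (3x3) and "t" (3): a world point X has camera coordinates R X + t; the wrist camera has in their place "mount" (4x4, takes a point from camera to tool coordinates, whose origin is the TCP and whose axes are the flange's). Camera axes: x right, y down, z forward; pixel columns grow to the right and rows downward; lengths in m; the calibration is good to about 2 mm. A picture is of the moment at which its call begins: read the wrist's pose just before it. get_calibration takes no time and is no camera call.
- close_job(): hands the job in; it is judged then, once.
The state is a dict: "time": time; "joint_positions": joint angles; "joint_vel": joint speeds; "joint_torque": joint torques, N m; "ee_pos": TCP position; "eef_rot": TCP orientation; "ft_force": force on the tool from outside, world axes, zero at the start; "torque": the same for the moment, N m; "width": finger opening in m; "grip_force": force on a finger pad.
Only numpy, scipy, OpenCV 4.12 (cv2) and the standard library are available. Lean on these libraries where they do the work, as an engineer would, in place of code of your own. Each camera call takes 0.05 s, during which the arm holds its last target. There are 200 camera calls.

## Working session

There is one attempt and no reset: what is moved stays moved. The work goes in short steps, Python scripts to look and compute and a tool call to move; the robot and the scene stay as the last step left them, time stands still between calls to the robot, and variables do not carry over. Pictures are saved under pics/ and viewed, at most 10 in all, crops included, and the job is handed in when it is done.

Besides the shell and the picture viewer there is one more tool, called as name([rows], argument=value, ...), one row to a line, values as JSON. carry_out: Moves the arm, as the interface text tells. Its arguments: {"type":"object","properties":{"deltas":{"type":"array","items":{"type":"object","properties":{"hand":{"type":"number"},"dp":{"type":"array","items":{"type":"number","minimum":-1,"maximum":1}},"spin":{"type":"number","minimum":-1,"maximum":1}}}},"force":{"type":"number"}},"required":["deltas"]}

```bash
mkdir -p pics; ls; python3 - <<'E'
from bench import *
import cv2,json
s=read_state();print({k:(v if not hasattr(v,'tolist') else v.tolist()) for k,v in s.items()})
for n in("top","side","wrist"):
    cv2.imwrite(f"pics/{n}0.png",camera(n)[:,:,::-1]);print(n,get_calibration(n))
a=cv2.imread("pics/top0.png");b=cv2.imread("pics/side0.png")
E
```

```text
pics
{'time': 0.0, 'joint_positions': [1.2293829732332047, 0.3328621847381968, -0.06470119249359298, 1.46096413365396, 0.021623674402575142, 1.3499022861449064, -0.08850501396402646], 'joint_vel': [0.0005361901314564196, 0.0013874414777061393, -0.0007220442503193474, 0.0007360681486352317, -0.001557697882624791, 0.000734378722505995, -7.179447827293578e-05], 'joint_torque': [0.0005921521551499609, -62.32656955718994, 0.024854644434526563, -38.98904800415039, -0.061280722729861736, 0.03957023494876921, 0.00012261025858606445], 'ee_pos': [0.19576154511348903, -0.5931308630972028, 0.22174911170928635], 'eef_rot': [0.9873195724234977, 0.15874364165746566, -0.00015885834231695877, -0.0007020732405330693], 'ft_force': [-0.7457463428912392, -0.5118271015872375, 0.0696132625617917], 'torque': [-0.056715358535682915, 0.026205268253723643, 0.008089642898895107], 'grip_force': 0.0, 'width': 0.08688106670000503}
top {'fx': 519.8823138960656, 'fy': 519.8823138960656, 'cx': 283.0336416499406, 'cy': 206.55871394917432, 'k1': -0.01886681047565112, 'R': array([[ 0.02801121, -0.99956225, -0.0095227 ],
[... 288 characters left out ...]
20350403271, 'R': array([[-0.84046023, -0.54182471, -0.00725159],
       [-0.37316207,  0.58843628, -0.71728154],
       [ 0.39290796, -0.6001406 , -0.69674572]]), 't': array([0.39786435, 0.25665578, 0.77686662])}
wrist {'fx': 337.1166620441937, 'fy': 337.1166620441937, 'cx': 276.01562674011143, 'cy': 206.16347171074102, 'k1': -0.0638900298549648, 'mount': array([[ 3.22575337e-04, -9.52916883e-01, -3.03231447e-01,
         8.44542362e-02],
       [ 9.99999862e-01,  4.32937093e-04, -2.96729688e-04,
        -5.29084007e-04],
       [ 4.14038871e-04, -3.03231309e-01,  9.52916891e-01,
        -1.61496567e-01],
       [ 0.00000000e+00,  0.00000000e+00,  0.00000000e+00,
         1.00000000e+00]])}
```

View pics/top0.png

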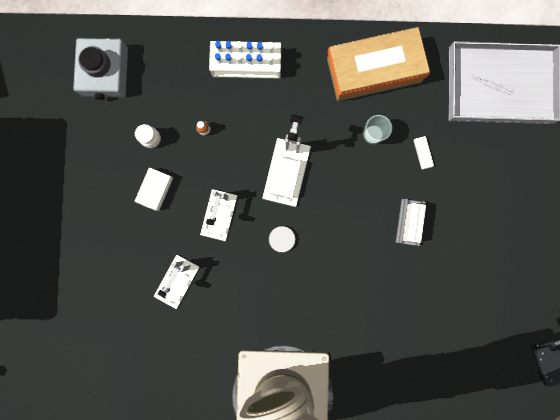

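View pics/side0.png

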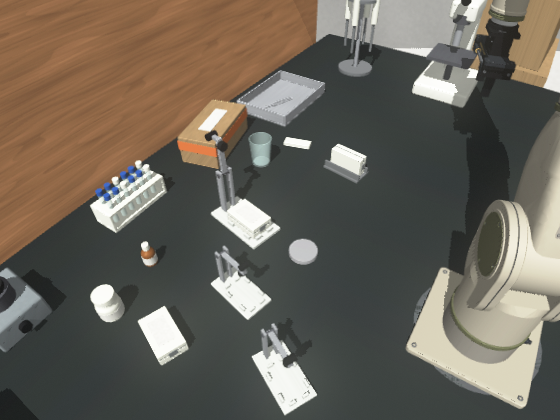

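The top view shows these candidates:
- **Cradles:** the large one holding a case is at (288,172). Smaller decoys are at (219,215) and (177,281).
- **Flat case:** (154,189). The thin mailer at (424,152) and the base case could be mistaken for it.
- **Standing case:** in the stand at (411,222).
- **Bystanders:** dish (282,239), beaker (377,129), oil (203,128), jar (148,136).

In the side view, the clamp arm is up, with its knob at (213,137).

```bash
cat > h.py <<'E'
import numpy as np,cv2
from scipy.spatial.transform import Rotation as Ro
from scipy.optimize import least_squares
from bench import *
def cam(n,s=None):
    c=get_calibration(n)
    if n=="wrist":
        M=np.eye(4);M[:3,:3]=Ro.from_quat(s["eef_rot"]).as_matrix();M[:3,3]=s["ee_pos"]
        T=np.linalg.inv(M@c["mount"]);c["R"]=T[:3,:3];c["t"]=T[:3,3]
    return c
def proj(c,X):
    p=np.atleast_2d(X)@c["R"].T+c["t"];q=p[:,:2]/p[:,2:]
    q=q*(1+c["k1"]*(q**2).sum(1,keepdims=True))
    return q*[c["fx"],c["fy"]]+[c["cx"],c["cy"]]
def unproj(c,uv,z):
    d=(np.atleast_2d(uv)-[c["cx"],c["cy"]])/[c["fx"],c["fy"]];q=d.copy()
    for _ in range(20): q=d/(1+c["k1"]*(q**2).sum(1,keepdims=True))
    r=np.c_[q,np.ones(len(q))]@c["R"];o=-c["R"].T@c["t"]
    return o+r*((z-o[2])/r[:,2])[:,None]
def snap(n,f=None):
    s=read_state();im=camera(n)[:,:,::-1].copy()
    if f: cv2.imwrite("pics/"+f,im)
    return im,cam(n,s),s
def yaw(s):
    x=Ro.from_quat(s["eef_rot"]).as_matrix()[:,0];return np.degrees(np.arctan2(x[1],x[0]))
E
python3 - <<'E'
from h import *
im=cv2.imread("pics/top0.png");c=cam("top")
g=im.min(2)
for n,(u,v,r),z in(("flat",(154,189,26),.034),("stand",(411,222,28),.065),("cradle",(288,172,42),.02),("mailer",(424,152,22),.014)):
    m=np.zeros_like(g);m[v-r:v+r,u-r:u+r]=(g[v-r:v+r,u-r:u+r]>(90 if n!="stand" else 60))*255
    cs=max(cv2.findContours(m,0,1)[0],key=cv2.contourArea)
    b=cv2.boxPoints(cv2.minAreaRect(cs));P=unproj(c,b,z)
    print(n,b.round(1).tolist(),P.mean(0).round(3),[ (np.linalg.norm(P[i]-P[i-1]).round(3),np.degrees(np.arctan2(*(P[i]-P[i-1])[1::-1])).round(1)) for i in range(2)])
for n,p,z in(("dish",(282,239),.014),("jar",(148,136),.07),("oil",(203,128),.06),("beak",(377,129),.085)):print(n,unproj(c,p,z).round(3))
a=cv2.resize(im[100:260,120:440],None,fx=2.4,fy=2.4,interpolation=2);cv2.imwrite("pics/topcrop.png",a)
E
```

```text
flat [[133.39999389648438, 201.39999389648438], [148.5, 166.1999969482422], [172.6999969482422, 176.60000610351562], [157.60000610351562, 211.8000030517578]] [0.523 0.348 0.034] [(np.float64(0.069), np.float64(68.6)), (np.float64(0.099), np.float64(-20.8))]
stand [[394.5, 242.39999389648438], [401.0, 197.10000610351562], [426.6000061035156, 200.8000030517578], [420.1000061035156, 246.0]] [ 0.456 -0.306  0.065] [(np.float64(0.064), np.float64(83.4)), (np.float64(0.114), np.float64(-7.3))]
cradle [[261.29998779296875, 198.60000610351562], [277.6000061035156, 131.6999969482422], [311.8999938964844, 140.10000610351562], [295.6000061035156, 207.0]] [0.585 0.007 0.02 ] [(np.float64(0.091), np.float64(77.8)), (np.float64(0.18), np.float64(-12.0))]
mailer [[412.29998779296875, 138.8000030517578], [425.29998779296875, 135.10000610351562], [433.8999938964844, 166.1999969482422], [420.8999938964844, 169.8000030517578]] [ 0.64  -0.348  0.014] [(np.float64(0.084), np.float64(16.1)), (np.float64(0.036), np.float64(-72.8))]
dish [[0.404 0.014 0.014]]
jar [[0.653 0.358 0.07 ]]
oil [[0.679 0.221 0.06 ]]
beak [[ 0.683 -0.215  0.085]]
```

View pics/topcrop.png

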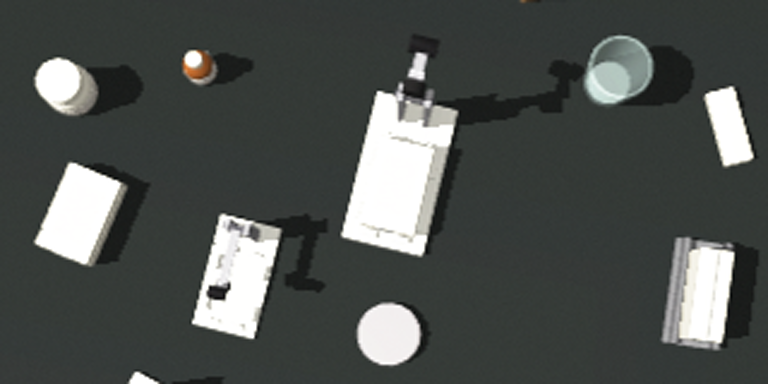

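The crop confirms the choice. The large cradle with the base case has its post at the far end (plate centre about (0.585, 0.007), yaw about -12°). The full-size flat case is at far left and the stand is at right. I'll move over the flat case and measure it with the wrist camera.

```bash
cat >> h.py <<'E'
def plan(*wps,s=None):
    s=s or read_state();p=np.array(s["ee_pos"]);y=yaw(s)
    for x_,y_,z_,w in wps:
        a=np.radians(y);d=np.array([x_,y_,z_])-p
        t=np.array([d[0]*np.cos(a)+d[1]*np.sin(a),d[0]*np.sin(a)-d[1]*np.cos(a),-d[2]])/.25
        dy=(w-y+180)%360-180
        print("dp",t.round(4).tolist(),"spin",round(-dy/180,4),"rows>=%.1f"%max(np.linalg.norm(d)/.05,abs(dy)/8.59))
        p=np.array([x_,y_,z_]);y=w
E
python3 - <<'E'
from h import *
plan((.36,-.42,.25,60),(.45,-.2,.25,100),(.5,.0,.25,130),(.54,.2,.25,159),(.53,.348,.22,159))
E
```

```text
dp [0.8408, -0.4521, -0.1123] spin -0.2319 rows>=4.9
dp [0.9421, -0.1282, -0.0] spin -0.2222 rows>=4.8
dp [0.7531, 0.3359, -0.0] spin -0.1667 rows>=4.1
dp [0.51, 0.6368, -0.0] spin -0.1611 rows>=4.1
dp [0.2495, 0.5383, 0.12] spin 0.0 rows>=3.0
```

carry_out([
  {"dp": [0.84, -0.45, -0.11], "spin": -0.232, "hand": 87},
  {"dp": [0.84, -0.45, -0.11], "spin": -0.232, "hand": 87},
  {"dp": [0.84, -0.45, -0.11], "spin": -0.232, "hand": 87},
  {"dp": [0.84, -0.45, -0.11], "spin": -0.232, "hand": 87},
  {"dp": [0.84, -0.45, -0.11], "spin": -0.232, "hand": 87},
  {"dp": [0.84, -0.45, -0.11], "spin": -0.232, "hand": 87},
])

```text
time: 0.75
ee_pos: [0.3651, -0.4159, 0.251]
eef_rot: [0.863, 0.506, 0.001, 0.0]
ft_force: [0.1, -0.6, 0.5]
width: 0.0872
grip_force: 0.0
```

carry_out([
  {"dp": [0.94, -0.13, 0], "spin": -0.222, "hand": 87},
  {"dp": [0.94, -0.13, 0], "spin": -0.222, "hand": 87},
  {"dp": [0.94, -0.13, 0], "spin": -0.222, "hand": 87},
  {"dp": [0.94, -0.13, 0], "spin": -0.222, "hand": 87},
  {"dp": [0.94, -0.13, 0], "spin": -0.222, "hand": 87},
  {"dp": [0.94, -0.13, 0], "spin": -0.222, "hand": 87},
])

```text
time: 1.35
ee_pos: [0.4512, -0.1959, 0.2503]
eef_rot: [0.639, 0.769, 0.001, 0.0]
ft_force: [-0.3, -1.4, 0.1]
width: 0.0871
grip_force: 0.0
```

carry_out([
  {"dp": [0.75, 0.34, 0], "spin": -0.167, "hand": 87},
  {"dp": [0.75, 0.34, 0], "spin": -0.167, "hand": 87},
  {"dp": [0.75, 0.34, 0], "spin": -0.167, "hand": 87},
  {"dp": [0.75, 0.34, 0], "spin": -0.167, "hand": 87},
  {"dp": [0.75, 0.34, 0], "spin": -0.167, "hand": 87},
])

```text
time: 1.85
ee_pos: [0.501, 0.0041, 0.2503]
eef_rot: [0.418, 0.908, 0.001, -0.0]
ft_force: [-0.5, 0.2, 0.5]
width: 0.0874
grip_force: 0.0
```

carry_out([
  {"dp": [0.51, 0.637, 0], "spin": -0.161, "hand": 87},
  {"dp": [0.51, 0.637, 0], "spin": -0.161, "hand": 87},
  {"dp": [0.51, 0.637, 0], "spin": -0.161, "hand": 87},
  {"dp": [0.51, 0.637, 0], "spin": -0.161, "hand": 87},
  {"dp": [0.51, 0.637, 0], "spin": -0.161, "hand": 87},
])

```text
time: 2.35
ee_pos: [0.5395, 0.2042, 0.2493]
eef_rot: [0.178, 0.984, 0.001, -0.001]
ft_force: [-0.8, -0.6, -0.4]
width: 0.0873
grip_force: 0.0
```

carry_out([
  {"dp": [0.25, 0.538, 0.12], "spin": 0, "hand": 87},
  {"dp": [0.25, 0.538, 0.12], "spin": 0, "hand": 87},
  {"dp": [0.25, 0.538, 0.12], "spin": 0, "hand": 87},
  {"dp": [0.25, 0.538, 0.12], "spin": 0, "hand": 87},
  {"dp": [0.25, 0.538, 0.12], "spin": 0, "hand": 87},
  {"dp": [0.25, 0.538, 0.12], "spin": 0, "hand": 87},
])

```text
time: 2.95
ee_pos: [0.5314, 0.3444, 0.2197]
eef_rot: [0.184, 0.983, -0.001, 0.0]
ft_force: [0.7, 0.0, 0.4]
width: 0.0867
grip_force: 0.0
```

```bash
cat >> h.py <<'E'
def boxpts(x,y,a,L,W,z0,z1):
    c,s=np.cos(a),np.sin(a);q=np.array([[i*L/2,j*W/2] for i in(-1,1) for j in(-1,1)])@np.array([[c,s],[-s,c]])+[x,y]
    return np.r_[np.c_[q,np.full(4,z0)],np.c_[q,np.full(4,z1)]]
def fit(c,cnt,x0,L,W,z0,z1):
    P=cnt.reshape(-1,2).astype(np.float32)
    def f(v):
        h=cv2.convexHull(proj(c,boxpts(*v,L,W,z0,z1)).astype(np.float32))
        return [cv2.pointPolygonTest(h,(float(p[0]),float(p[1])),True) for p in P]
    r=least_squares(f,x0,loss="soft_l1",diff_step=1e-4,x_scale=[.01,.01,.05])
    return r.x,np.sqrt(np.mean(np.square(f(r.x))))
def white(im,c,X,th=90):
    m=(im.min(2)>th).astype(np.uint8)*255
    n,l=cv2.connectedComponents(m);u,v=proj(c,X)[0].round().astype(int)
    return max(cv2.findContours((l==l[v,u]).astype(np.uint8),0,1)[0],key=cv2.contourArea)
E
python3 - <<'E'
from h import *
im,c,s=snap("wrist","flat.png")
for th in(60,90,120):
  k=white(im,c,[.523,.348,.034],th)
  x,e=fit(c,k,[.523,.348,np.radians(-21)],.096,.06,0,.034);print(th,x[:2].round(4),np.degrees(x[2]).round(2),e.round(2),cv2.boundingRect(k))
im=cv2.imread("pics/top0.png");ct=cam("top");k=white(im,ct,[.523,.348,.034])
x2,e=fit(ct,k,[.523,.348,np.radians(-21)],.096,.06,0,.034);print(x2[:2].round(4),np.degrees(x2[2]).round(2),e)
print("yaw",yaw(s));w=np.degrees(x[2])+180
plan((x[0],x[1],.10,w),(x[0],x[1],.009,w))
E
```

```text
60 [0.5348 0.3621] -22.68 9.01 (247, 118, 88, 117)
90 [0.5257 0.3506] -20.94 0.51 (249, 125, 61, 94)
120 [0.5255 0.3508] -20.99 0.52 (249, 126, 61, 92)
[0.5247 0.3525] -21.04 0.404310856986708
yaw 158.84397354709597
dp [0.0322, 0.0162, 0.48] spin -0.0011 rows>=2.4
dp [0.0, 0.0, 0.364] spin -0.0 rows>=1.8
```

View pics/flat.png

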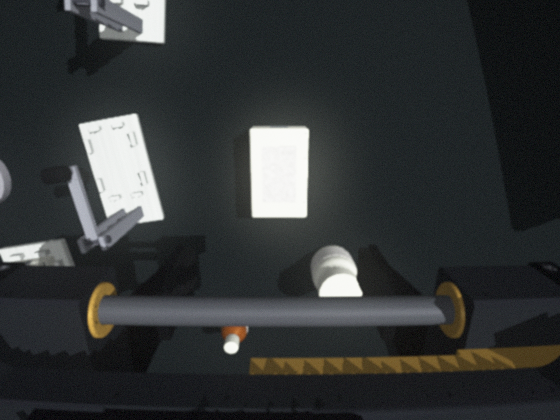

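The wrist view shows the flat case at (279,172), with the jar at (335,270) clear of the gripper. The fit error is 0.5 px, and it agrees with the top view within 2 mm. Next is the grasp.

carry_out([
  {"dp": [0.032, 0.016, 0.2], "spin": -0.001, "hand": 87},
  {"dp": [0.032, 0.016, 0.4], "spin": -0.001, "hand": 87},
  {"dp": [0.032, 0.016, 0.5], "spin": -0.001, "hand": 87},
  {"dp": [0.032, 0.016, 0.6], "spin": -0.001, "hand": 87},
  {"dp": [0.032, 0.016, 0.7], "spin": -0.001, "hand": 87},
  {"dp": [0.032, 0.016, 0.8], "spin": -0.001, "hand": 87},
  {"dp": [0.032, 0.016, 0.84], "spin": -0.001, "hand": 87},
  {"dp": [0.032, 0.016, 0.84], "spin": -0.001, "hand": 87},
])

```text
time: 3.8
ee_pos: [0.5244, 0.3511, 0.0091]
eef_rot: [0.181, 0.983, -0.001, -0.0]
ft_force: [-0.6, -0.4, 0.4]
width: 0.0868
grip_force: 0.0
```

carry_out([
  {"dp": [0, 0, 0], "spin": 0, "hand": 50},
  {"dp": [0, 0, 0], "spin": 0, "hand": 50},
  {"dp": [0, 0, 0], "spin": 0, "hand": 50},
  {"dp": [0, 0, 0], "spin": 0, "hand": 50},
  {"dp": [0, 0, 0], "spin": 0, "hand": 50},
  {"dp": [0, 0, 0], "spin": 0, "hand": 50},
  {"dp": [0, 0, 0], "spin": 0, "hand": 50},
], force=25)

```text
time: 4.5
ee_pos: [0.5244, 0.3529, 0.0106]
eef_rot: [0.181, 0.984, -0.0, 0.0]
ft_force: [-0.9, -2.4, 5.6]
width: 0.0597
grip_force: 25.0
```

carry_out([
  {"dp": [0, 0, -0.05], "spin": 0, "hand": 50},
  {"dp": [0, 0, -0.15], "spin": 0, "hand": 50},
  {"dp": [0, 0, -0.3], "spin": 0, "hand": 50},
  {"dp": [0, 0, -0.5], "spin": 0, "hand": 50},
  {"dp": [0, 0, -0.7], "spin": 0, "hand": 50},
  {"dp": [0, 0, -0.8], "spin": 0, "hand": 50},
  {"dp": [0, 0, -0.8], "spin": 0, "hand": 50},
])

```text
time: 5.2
ee_pos: [0.525, 0.3547, 0.2152]
eef_rot: [0.18, 0.984, 0.002, 0.002]
ft_force: [0.9, 0.4, -1.3]
width: 0.0599
grip_force: 25.0
```

```bash
python3 - <<'E'
from h import *
s=read_state();print(s["ee_pos"],s["width"],s["grip_force"],s["ft_force"],yaw(s))
plan((.50,.19,.22,167.))
E
```

```text
[0.52502711 0.35468436 0.21515281] 0.05992320471359487 24.99992942903191 [ 0.85430763  0.44271328 -1.29155263] 159.22879806692117
dp [-0.14, -0.6514, -0.0194] spin -0.0432 rows>=3.3
```

carry_out([
  {"dp": [-0.14, -0.65, -0.02], "spin": -0.043, "hand": 50},
  {"dp": [-0.14, -0.65, -0.02], "spin": -0.043, "hand": 50},
  {"dp": [-0.14, -0.65, -0.02], "spin": -0.043, "hand": 50},
  {"dp": [-0.14, -0.65, -0.02], "spin": -0.043, "hand": 50},
  {"dp": [-0.14, -0.65, -0.02], "spin": -0.043, "hand": 50},
  {"dp": [-0.14, -0.65, -0.02], "spin": -0.043, "hand": 50},
  {"dp": [-0.14, -0.65, -0.02], "spin": -0.043, "hand": 50},
])

```text
time: 5.9
ee_pos: [0.4987, 0.1901, 0.2148]
eef_rot: [0.113, 0.994, 0.0, -0.0]
ft_force: [0.7, 0.3, -1.1]
width: 0.06
grip_force: 25.0
```

```bash
python3 - <<'E'
from h import *
for i in range(3):
    s=read_state();print(np.round(s["ee_pos"],4),round(yaw(s),2));camera("wrist")
im,c,s=snap("wrist","crad.png")
im=cv2.resize(im,None,fx=1.4,fy=1.4,interpolation=2);cv2.imwrite("pics/crad2.png",im)
E
```

```text
[0.4987 0.1901 0.2148] 167.06
[0.4987 0.1902 0.2148] 167.09
[0.4988 0.1901 0.2148] 167.08
```

View pics/crad2.png

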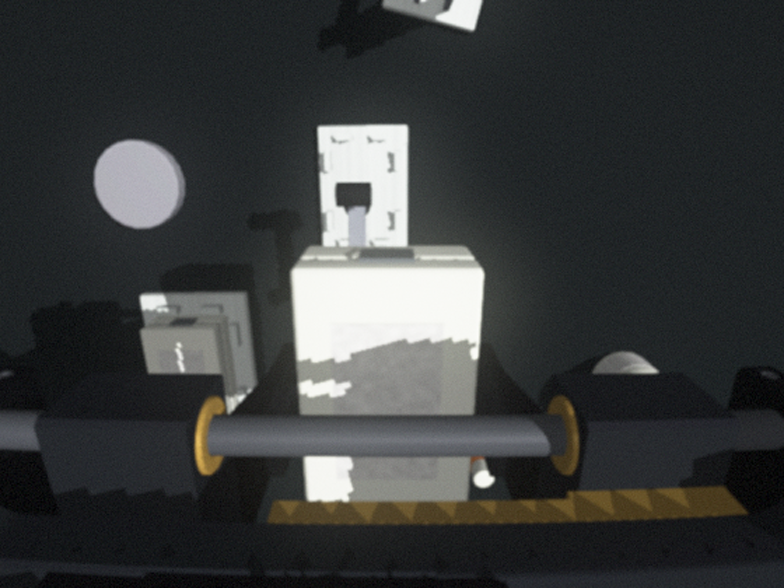

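The wrist view shows the held case at (390,370), with the cradle partly hidden at (195,345). I'll fit the plate in the first top image, then shift for a clear wrist view.

carry_out([
  {"dp": [-0.49, -0.1, -0.06], "spin": 0, "hand": 50},
  {"dp": [-0.49, -0.1, -0.06], "spin": 0, "hand": 50},
  {"dp": [-0.49, -0.1, -0.06], "spin": 0, "hand": 50},
  {"dp": [-0.49, -0.1, -0.06], "spin": 0, "hand": 50},
  {"dp": [-0.49, -0.1, -0.06], "spin": 0, "hand": 50},
])

```text
time: 6.6
ee_pos: [0.6128, 0.1374, 0.2294]
eef_rot: [0.113, 0.994, 0.0, -0.001]
ft_force: [-0.2, 0.8, -1.3]
width: 0.0597
grip_force: 25.0
```

```bash
python3 - <<'E'
from h import *
im=cv2.imread("pics/top0.png");ct=cam("top")
for th in(80,110,140):
    k=white(im,ct,[.56,.01,.044],th)
    x,e=fit(ct,k,[.585,.007,np.radians(-12)],.165,.09,0,.01);a=x[2]
    print("plate",th,x[:2].round(4),np.degrees(a).round(2),e.round(2),"origin",(x[:2]-.0185*np.array([np.cos(a),np.sin(a)])).round(4))
im,c,s=snap("wrist","crad3.png");print(s["ee_pos"],yaw(s))
o=np.array([x[0]-.0185*np.cos(a),x[1]-.0185*np.sin(a)])
u,v=proj(c,[[*o,.044]])[0].astype(int);print(u,v)
u0=max(0,min(560-200,u-100));v0=max(0,v-100)
for q in proj(c,boxpts(*o,a,.096,.06,.010,.044)):cv2.circle(im,tuple(q.round().astype(int)),1,(0,0,255),-1)
cr=im[v0:v0+200,u0:u0+200];cr=np.clip(cr.astype(float)*1.0,0,255).astype(np.uint8)
cv2.imwrite("pics/crad4.png",cv2.resize(cr,None,fx=3,fy=3,interpolation=2));print(u0,v0)
E
```

```text
plate 80 [0.5809 0.0078] -12.1 1.21 origin [0.5628 0.0117]
plate 110 [0.5802 0.008 ] -12.21 1.8 origin [0.5621 0.0119]
plate 140 [0.578  0.0088] -12.15 2.54 origin [0.5599 0.0127]
[0.61280182 0.13735327 0.22937139] 166.9734340117519
147 160
47 60
```

View pics/crad4.png

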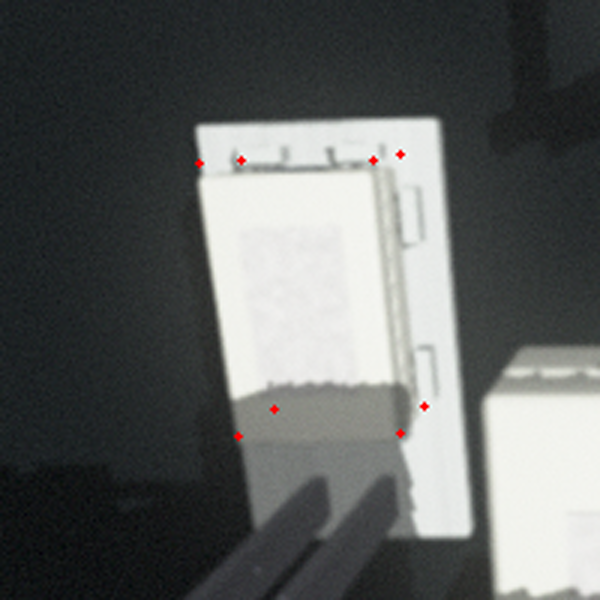

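The crop shows the base case's top face with corners at about (200,178), (375,170), (407,438) and (238,442). The plate corners are at (196,126), (440,119) and (472,536). The foot arm lies below, towards the post. I'll solve both from these.

```bash
python3 - <<'E'
from h import *
im=cv2.imread("pics/crad3.png");g=cv2.cvtColor(im,6)
s=dict(ee_pos=[0.61280182,0.13735327,0.22937139],eef_rot=None)
# orientation: yaw 166.973, tool down
s["eef_rot"]=(Ro.from_euler("z",166.973,degrees=True)*Ro.from_euler("x",180,degrees=True)).as_quat()
c=cam("wrist",s)
def ref(p):
    p=((np.array(p,float)+.5)/3-.5+[47,60]).astype(np.float32)
    q=cv2.cornerSubPix(g,p.reshape(-1,1,2).copy(),(3,3),(-1,-1),(3,50,.01)).reshape(-1,2)
    print("moved",np.linalg.norm(q-p,axis=1).round(1));return p,q
def solve(P,loc,z):
    loc=np.array(loc)
    f=lambda v:(np.c_[np.cos(v[2])*loc[:,0]-np.sin(v[2])*loc[:,1],np.sin(v[2])*loc[:,0]+np.cos(v[2])*loc[:,1]]+v[:2]-P[:,:2]).ravel()
    r=least_squares(f,[.56,.01,-.21]);print(z,r.x[:2].round(4),np.degrees(r.x[2]).round(2),"res mm",(r.fun*1e3).round(1))
for P in ref([(200,178),(375,170),(407,438),(238,442)]):
    # near = -x ; image right = +y(cradle)
    solve(unproj(c,P,.044),[(-.048,-.03),(-.048,.03),(.048,.03),(.048,-.03)],.044)
for P in ref([(196,126),(440,119),(472,536)]):
    solve(unproj(c,P,.01),[(-.064,-.045),(-.064,.045),(.101,.045)],.01)
E
```

```text
moved [1.7 3.  2.9 1.8]
0.044 [0.5633 0.0122] -11.63 res mm [-1.1  0.4 -0.8 -0.1  0.7 -1.4  1.2  1.2]
0.044 [0.5629 0.0115] -12.2 res mm [-3.   1.5  1.7 -1.9 -1.   0.4  2.3 -0. ]
moved [0.2 0.9 1. ]
0.01 [0.5631 0.0118] -12.24 res mm [-0.4  0.3 -0.7 -0.3  1.1  0. ]
0.01 [0.5628 0.0111] -12.47 res mm [-0.7 -0.2 -0.4  0.1  1.1  0.1]
```

```bash
python3 - <<'E'
from h import *
cal=get_calibration("wrist");M=cal["mount"];T=np.linalg.inv(M);cal["R"]=T[:3,:3];cal["t"]=T[:3,3]
g=cv2.cvtColor(cv2.imread("pics/crad.png"),6)
p=((np.array([[293,268],[483,265]],float)+.5)/1.4-.5).astype(np.float32)
q=cv2.cornerSubPix(g,p.reshape(-1,1,2).copy(),(4,4),(-1,-1),(3,50,.01)).reshape(-1,2)
print(p,q);print(unproj(cal,p,-.0242).round(4),unproj(cal,q,-.0242).round(4))
print(np.degrees(np.arctan2(.0118,1)))
w=167.8;o=np.array([.563,.0118]);t=np.radians(w);off=-.0013
tcp=o-off*np.array([np.cos(t),np.sin(t)]);print(tcp)
plan((*tcp,.16,w),(*tcp,.065,w))
E
```

```text
[[209.14285 191.28572]
 [344.85715 189.14285]] [[207.43527 192.77571]
 [344.91446 192.46703]]
[[ 0.0468 -0.0275 -0.0242]
 [ 0.0477  0.0298 -0.0242]] [[ 0.0461 -0.0283 -0.0242]
 [ 0.0462  0.0299 -0.0242]]
0.676058821275953
[0.56172936 0.01207472]
dp [0.0841, -0.5356, 0.2787] spin -0.0043 rows>=3.0
dp [0.0, 0.0, 0.38] spin -0.0 rows>=1.9
```

The held case's measured offset in the hand (-1.5 mm) matches the expected -1.3 mm. I'll lower it onto the base.

carry_out([
  {"dp": [0.084, -0.536, 0.0], "spin": -0.004, "hand": 50},
  {"dp": [0.084, -0.536, 0.0], "spin": -0.004, "hand": 50},
  {"dp": [0.084, -0.536, 0.0], "spin": -0.004, "hand": 50},
  {"dp": [0.084, -0.536, 0.15], "spin": -0.004, "hand": 50},
  {"dp": [0.084, -0.536, 0.28], "spin": -0.004, "hand": 50},
  {"dp": [0.084, -0.536, 0.4], "spin": -0.004, "hand": 50},
  {"dp": [0.084, -0.536, 0.5], "spin": -0.004, "hand": 50},
  {"dp": [0.084, -0.536, 0.58], "spin": -0.004, "hand": 50},
  {"dp": [0.084, -0.536, 0.64], "spin": -0.004, "hand": 50},
  {"dp": [0.084, -0.536, 0.66], "spin": -0.004, "hand": 50},
  {"dp": [0.084, -0.536, 0.66], "spin": -0.004, "hand": 50},
])

```text
time: 7.75
ee_pos: [0.5618, 0.0112, 0.065]
eef_rot: [0.107, 0.994, -0.0, -0.0]
ft_force: [-0.2, 0.6, -1.5]
width: 0.0596
grip_force: 25.0
```

```bash
python3 - <<'E'
from h import *
im,c,s=snap("side");print(np.round(s["ee_pos"],4),yaw(s),s["ft_force"])
plan((.5617,.0121,.054,167.8))
E
```

```text
[0.5618 0.0112 0.065 ] 167.70648916151455 [-0.17921873  0.5501852  -1.45217667]
dp [0.0035, 0.003, 0.0468] spin -0.0006 rows>=0.2
```

carry_out([
  {"dp": [0.003, 0.003, 0.012], "spin": -0.0006, "hand": 50},
  {"dp": [0.003, 0.003, 0.022], "spin": -0.0006, "hand": 50},
  {"dp": [0.003, 0.003, 0.03], "spin": -0.0006, "hand": 50},
  {"dp": [0.003, 0.003, 0.034], "spin": -0.0006, "hand": 50},
  {"dp": [0.003, 0.003, 0.037], "spin": -0.0006, "hand": 50},
  {"dp": [0.003, 0.003, 0.037], "spin": -0.0006, "hand": 50},
])

```text
time: 8.4
ee_pos: [0.5615, 0.0117, 0.0557]
eef_rot: [0.107, 0.994, -0.0, -0.0]
ft_force: [-0.1, 0.1, -0.8]
width: 0.0599
grip_force: 25.0
```

carry_out([
  {"dp": [0, 0, 0.003], "spin": 0, "hand": 50},
  {"dp": [0, 0, 0.006], "spin": 0, "hand": 50},
  {"dp": [0, 0, 0.006], "spin": 0, "hand": 50},
])

```text
time: 8.7
ee_pos: [0.5617, 0.0117, 0.0545]
eef_rot: [0.106, 0.994, -0.0, 0.0]
ft_force: [-1.2, -0.2, 2.7]
width: 0.06
grip_force: 25.0
```

carry_out([
  {"dp": [0, 0, 0.001], "spin": 0, "hand": 62},
  {"dp": [0, 0, 0.001], "spin": 0, "hand": 66},
  {"dp": [0, 0, 0.001], "spin": 0, "hand": 76},
  {"dp": [0, 0, 0.0], "spin": 0, "hand": 76},
  {"dp": [0, 0, -0.1], "spin": 0, "hand": 76},
  {"dp": [0, 0, -0.25], "spin": 0, "hand": 76},
  {"dp": [0, 0, -0.45], "spin": 0, "hand": 80},
  {"dp": [0, 0, -0.6], "spin": 0, "hand": 87},
  {"dp": [0, 0, -0.7], "spin": 0, "hand": 87},
  {"dp": [0, 0, -0.7], "spin": 0, "hand": 87},
])

```text
time: 9.7
ee_pos: [0.5632, 0.0122, 0.2331]
eef_rot: [0.106, 0.994, 0.0, 0.003]
ft_force: [0.9, 0.6, -1.2]
width: 0.0863
grip_force: 0.0
```

```bash
python3 - <<'E'
from h import *
im,c,s=snap("wrist","st2.png");print(np.round(s["ee_pos"],4),yaw(s))
o=(.563,.0118,np.radians(-12.2))
q=proj(c,boxpts(*o,.096,.06,.044,.078));print(q.round(0))
u,v=proj(c,[[.563,.0118,.078]])[0].astype(int)
for p in q:cv2.circle(im,tuple(p.round().astype(int)),1,(0,0,255),-1)
v0=max(0,v-125);cv2.imwrite("pics/st2c.png",cv2.resize(im[v0:v0+260,u-140:u+140],None,fx=2,fy=2,interpolation=2))
print(u-140,v0);plan((.50,-.15,.22,172),(.46,-.306,.20,172.7))
it=cv2.imread("pics/top0.png")
E
```

```text
[0.5632 0.0122 0.2331] 167.77739548196178
[[245. 134.]
 [304. 134.]
 [248. 222.]
 [302. 222.]
 [242. 138.]
 [307. 138.]
 [245. 234.]
 [304. 234.]]
134 63
dp [0.1066, -0.6856, 0.0432] spin -0.0235 rows>=3.5
dp [0.0716, -0.6402, 0.08] spin -0.0039 rows>=3.2
```

View pics/st2c.png

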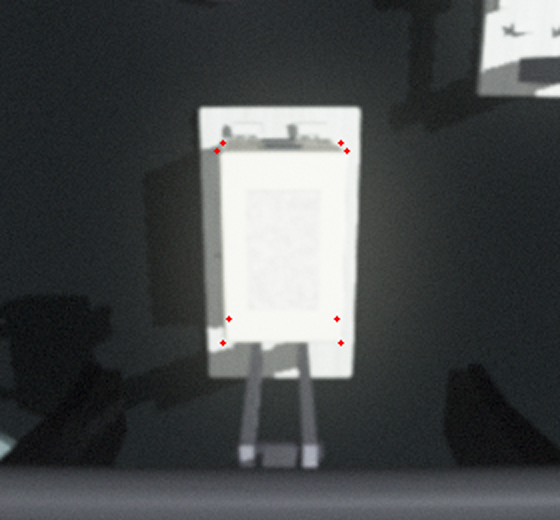

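The picture shows the second case sitting square on the base: its top face spans about (221,150) to (347,343) in the crop, within roughly 1 mm of the prediction. Now to the stand.

carry_out([
  {"dp": [0.107, -0.686, 0.0], "spin": -0.0235, "hand": 87},
  {"dp": [0.107, -0.686, 0.0], "spin": -0.0235, "hand": 87},
  {"dp": [0.107, -0.686, 0.0], "spin": -0.0235, "hand": 87},
  {"dp": [0.107, -0.686, 0.0], "spin": -0.0235, "hand": 87},
  {"dp": [0.107, -0.686, 0.04], "spin": -0.0235, "hand": 87},
])

```text
time: 10.25
ee_pos: [0.4976, -0.1549, 0.2186]
eef_rot: [0.073, 0.997, -0.001, -0.0]
ft_force: [-0.3, 1.1, -0.3]
width: 0.0865
grip_force: 0.0
```

carry_out([
  {"dp": [0.0, -0.64, 0.05], "spin": -0.004, "hand": 87},
  {"dp": [0.0, -0.64, 0.05], "spin": -0.004, "hand": 87},
  {"dp": [0.0, -0.64, 0.05], "spin": -0.004, "hand": 87},
  {"dp": [0.0, -0.64, 0.05], "spin": -0.004, "hand": 87},
  {"dp": [0.0, -0.64, 0.05], "spin": -0.004, "hand": 87},
  {"dp": [0.0, -0.64, 0.05], "spin": -0.004, "hand": 87},
])

```text
time: 10.85
ee_pos: [0.4775, -0.3064, 0.2061]
eef_rot: [0.062, 0.998, 0.001, -0.0]
ft_force: [1.7, 0.7, 0.3]
width: 0.0868
grip_force: 0.0
```

```bash
python3 - <<'E'
from h import *
im,c,s=snap("wrist","stand.png");print(np.round(s["ee_pos"],4),yaw(s))
u,v=proj(c,[[.456,-.306,.065]])[0].astype(int);print(u,v)
for th in(110,150,180):
    k=white(im,c,[.456,-.306,.065],th);print(th,cv2.boundingRect(k),cv2.boxPoints(cv2.minAreaRect(k)).round(1).tolist())
    x,e=fit(c,k,[.456,-.306,np.radians(-7.3)],.096,.034,.06,.065);print(x[:2].round(4),np.degrees(x[2]).round(2),e.round(2))
u0=max(0,min(560-280,u-140));v0=max(0,v-120)
cv2.imwrite("pics/stand2.png",cv2.resize(im[v0:v0+240,u0:u0+280],None,fx=2,fy=2,interpolation=2));print(u0,v0)
E
```

```text
[ 0.4775 -0.3064  0.2061] 172.85710447131345
272 170
110 (87, 77, 368, 290) [[18.399999618530273, 228.6999969482422], [278.1000061035156, 50.29999923706055], [461.3999938964844, 317.20001220703125], [201.6999969482422, 495.6000061035156]]
[ 0.525  -0.3207] -6.31 89.09
150 (220, 102, 90, 134) [[216.0, 104.9000015258789], [304.5, 99.4000015258789], [312.79998779296875, 231.89999389648438], [224.3000030517578, 237.39999389648438]]
[ 0.4535 -0.3138] -8.8 16.7
180 (229, 107, 66, 116) [[227.89999389648438, 107.80000305175781], [291.6000061035156, 105.0999984741211], [296.3999938964844, 220.10000610351562], [232.6999969482422, 222.6999969482422]]
[ 0.4488 -0.3143] -5.93 9.2
132 50
```

View pics/stand2.png

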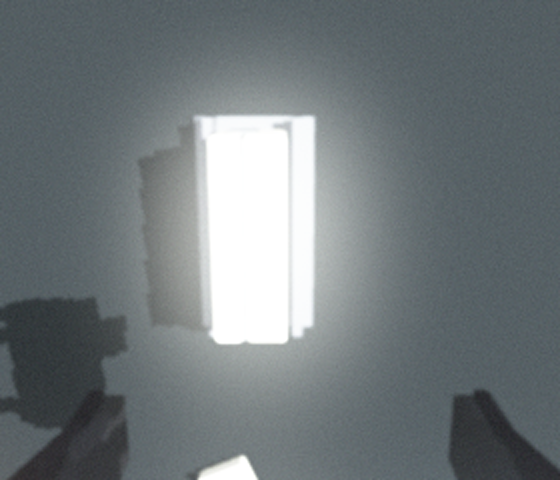

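The standing case is at about (248,237) in the crop, overexposed but distinct, with the stand's walls on both sides. I'll fit it with a higher threshold.

```bash
python3 - <<'E'
from h import *
im=cv2.imread("pics/stand.png")
s=dict(ee_pos=[0.4775,-0.3064,0.2061],eef_rot=(Ro.from_euler("z",172.857,degrees=True)*Ro.from_euler("x",180,degrees=True)).as_quat());c=cam("wrist",s)
for th in(225,235,245,250):
    k=white(im,c,[.456,-.31,.065],th);print(th,cv2.boundingRect(k))
    x,e=fit(c,k,[.456,-.31,np.radians(-7.3)],.096,.034,.025,.065);print(x[:2].round(4),np.degrees(x[2]).round(2),e.round(2))
p=np.array([[213,343],[290,343]])/2+[132,50];print(unproj(c,p,.065).round(4))
ct=cam("top");it=cv2.imread("pics/top0.png")
for th in(170,200,220):
    k=white(it,ct,[.456,-.31,.065],th);x,e=fit(ct,k,[.456,-.31,np.radians(-7.3)],.096,.034,.025,.065);print("top",th,x[:2].round(4),np.degrees(x[2]).round(2),e.round(2))
E
```

```text
225 (233, 108, 56, 114)
[ 0.4498 -0.3165] -8.39 6.33
235 (233, 109, 44, 113)
[ 0.4506 -0.3208] -6.83 1.7
245 (234, 109, 42, 113)
[ 0.4522 -0.3208] -7.06 1.49
250 (236, 114, 40, 108)
[ 0.455 -0.321] -6.98 0.62
[[ 0.5011 -0.3446  0.065 ]
 [ 0.5057 -0.3081  0.065 ]]
top 170 [ 0.4545 -0.3185] -7.2 0.86
top 200 [ 0.4552 -0.3185] -6.79 0.57
top 220 [ 0.4552 -0.3192] -6.53 0.75
```

```bash
python3 - <<'E'
from h import *
plan((.4555,-.3203,.12,173),(.4555,-.3203,.032,173))
E
```

```text
dp [0.0814, -0.0675, 0.346] spin -0.0005 rows>=1.8
dp [0.0, 0.0, 0.352] spin 0.0 rows>=1.8
```

carry_out([
  {"dp": [0.081, -0.067, 0.15], "spin": 0, "hand": 87},
  {"dp": [0.081, -0.067, 0.34], "spin": 0, "hand": 87},
  {"dp": [0.081, -0.067, 0.44], "spin": 0, "hand": 87},
  {"dp": [0.081, -0.067, 0.54], "spin": 0, "hand": 87},
  {"dp": [0.081, -0.067, 0.62], "spin": 0, "hand": 87},
  {"dp": [0.081, -0.067, 0.68], "spin": 0, "hand": 87},
  {"dp": [0.081, -0.067, 0.7], "spin": 0, "hand": 87},
  {"dp": [0.081, -0.067, 0.7], "spin": 0, "hand": 60},
  {"dp": [0.081, -0.067, 0.7], "spin": 0, "hand": 30},
  {"dp": [0.081, -0.067, 0.7], "spin": 0, "hand": 30},
  {"dp": [0.081, -0.067, 0.7], "spin": 0, "hand": 30},
  {"dp": [0.081, -0.067, 0.7], "spin": 0, "hand": 30},
  {"dp": [0.081, -0.067, 0.7], "spin": 0, "hand": 30},
  {"dp": [0.081, -0.067, 0.7], "spin": 0, "hand": 30},
  {"dp": [0.081, -0.067, 0.7], "spin": 0, "hand": 30},
], force=25)

```text
time: 12.4
ee_pos: [0.4547, -0.3227, 0.0318]
eef_rot: [0.063, 0.998, 0.0, 0.0]
ft_force: [-0.3, -0.3, -0.3]
width: 0.0335
grip_force: 25.0
```

carry_out([
  {"dp": [0, 0, -0.04], "spin": 0, "hand": 30},
  {"dp": [0, 0, -0.12], "spin": 0, "hand": 30},
  {"dp": [0, 0, -0.25], "spin": 0, "hand": 30},
  {"dp": [0, 0, -0.35], "spin": 0, "hand": 30},
  {"dp": [0.03, 0.12, -0.35], "spin": 0, "hand": 30},
  {"dp": [0.06, 0.3, -0.35], "spin": 0, "hand": 30},
  {"dp": [0.08, 0.45, -0.35], "spin": 0, "hand": 30},
  {"dp": [0.08, 0.525, -0.25], "spin": 0, "hand": 30},
  {"dp": [0.08, 0.525, -0.15], "spin": 0, "hand": 30},
  {"dp": [0.08, 0.525, -0.08], "spin": 0, "hand": 30},
  {"dp": [0.08, 0.525, -0.03], "spin": 0, "hand": 30},
  {"dp": [0.08, 0.525, 0.0], "spin": 0, "hand": 30},
  {"dp": [0.08, 0.525, 0.01], "spin": 0, "hand": 30},
  {"dp": [0.08, 0.525, 0.015], "spin": 0, "hand": 30},
  {"dp": [0.08, 0.525, 0.018], "spin": 0, "hand": 30},
  {"dp": [0.08, 0.525, 0.018], "spin": 0, "hand": 30},
])

```text
time: 14.0
ee_pos: [0.4517, -0.1902, 0.0278]
eef_rot: [0.064, 0.998, -0.0, 0.0]
ft_force: [0.9, -0.1, -1.7]
width: 0.0341
grip_force: 25.0
```

carry_out([
  {"dp": [0, 0, 0.002], "spin": 0, "hand": 30},
  {"dp": [0, 0, 0.004], "spin": 0, "hand": 30},
  {"dp": [0, 0, 0.006], "spin": 0, "hand": 30},
  {"dp": [0, 0, 0.006], "spin": 0, "hand": 30},
])

```text
time: 14.4
ee_pos: [0.4516, -0.1902, 0.0268]
eef_rot: [0.063, 0.998, -0.0, -0.0]
ft_force: [-5.6, 1.3, 12.0]
width: 0.0336
grip_force: 25.0
```

The case stands on the bench. I'll release it, raise the tips and tip it over inside the loosely opened fingers (tool +y).

carry_out([
  {"dp": [0, 0, -0.004], "spin": 0, "hand": 36},
  {"dp": [0, 0, -0.004], "spin": 0, "hand": 40},
  {"dp": [0, 0, -0.004], "spin": 0, "hand": 44},
  {"dp": [0, 0, -0.004], "spin": 0, "hand": 44},
  {"dp": [0, 0, -0.03], "spin": 0, "hand": 44},
  {"dp": [0, 0, -0.06], "spin": 0, "hand": 44},
  {"dp": [0, 0, -0.08], "spin": 0, "hand": 44},
  {"dp": [0, 0, -0.08], "spin": 0, "hand": 44},
])

```text
time: 15.2
ee_pos: [0.4521, -0.1903, 0.0469]
eef_rot: [0.064, 0.998, -0.0, 0.001]
ft_force: [0.3, 0.2, -0.3]
width: 0.0439
grip_force: 0.0
```

carry_out([
  {"dp": [0, 0.012, 0], "spin": 0, "hand": 44},
  {"dp": [0, 0.024, 0], "spin": 0, "hand": 44},
  {"dp": [0, 0.034, 0], "spin": 0, "hand": 44},
  {"dp": [0, 0.044, 0], "spin": 0, "hand": 44},
  {"dp": [0, 0.054, 0], "spin": 0, "hand": 44},
  {"dp": [0, 0.064, 0], "spin": 0, "hand": 44},
  {"dp": [0, 0.072, 0], "spin": 0, "hand": 44},
  {"dp": [0, 0.08, 0], "spin": 0, "hand": 44},
  {"dp": [0, 0.08, 0], "spin": 0, "hand": 44},
])

```text
time: 16.1
ee_pos: [0.454, -0.1697, 0.0458]
eef_rot: [0.063, 0.998, 0.0, -0.0]
ft_force: [0.5, -0.2, -0.1]
width: 0.0439
grip_force: 0.1
```

```bash
cat >> h.py <<'E'
def blob(X,th=90,r=.09):
    im,c,s=snap("top");k=white(im,c,X,th);P=unproj(c,k.reshape(-1,2),.03)
    rc=cv2.minAreaRect((P[:,:2]*1000).astype(np.float32));print(rc,s["ee_pos"].round(4) if hasattr(s["ee_pos"],"round") else np.round(s["ee_pos"],4),s["ft_force"],s["width"])
E
python3 - <<'E'
from h import *
im,c,s=snap("side","tilt1.png");print(np.round(s["ee_pos"],4),np.round(s["ft_force"],1),s["width"])
p=proj(c,[[.45,-.18,.03]])[0].astype(int);print(p)
im=im[p[1]-70:p[1]+70,p[0]-90:p[0]+90];cv2.imwrite("pics/tilt1c.png",cv2.resize(im,None,fx=4,fy=4,interpolation=2))
E
```

```text
[ 0.454  -0.1697  0.0458] [ 0.5 -0.2 -0.1] 0.043881095352945675
[325 189]
```

View pics/tilt1c.png

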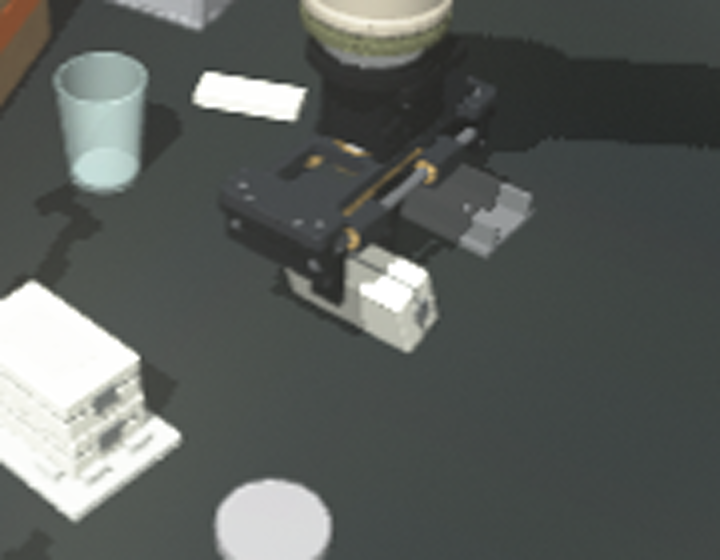

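The case at (395,305) is tilted between the fingers without sliding. I'll carry it just past the tipping point.

carry_out([
  {"dp": [0, 0.008, 0], "spin": 0, "hand": 44},
  {"dp": [0, 0.016, 0], "spin": 0, "hand": 44},
  {"dp": [0, 0.022, 0], "spin": 0, "hand": 44},
  {"dp": [0, 0.028, 0], "spin": 0, "hand": 44},
  {"dp": [0, 0.031, 0], "spin": 0, "hand": 44},
  {"dp": [0, 0.031, 0], "spin": 0, "hand": 44},
])

```text
time: 16.75
ee_pos: [0.455, -0.1624, 0.0458]
eef_rot: [0.063, 0.998, -0.0, 0.0]
ft_force: [-0.1, 0.1, -0.6]
width: 0.0438
grip_force: 0.1
```

```bash
python3 - <<'E'
from h import *
s=read_state();print(np.round(s["ee_pos"],4),np.round(s["ft_force"],1),s["width"],s["grip_force"])
im,c,s=snap("side","tilt2.png");o=cv2.imread("pics/tilt1.png")
# near end-face outline: bright pixels right of finger
E
```

```text
[ 0.455  -0.1624  0.0458] [-0.1  0.1 -0.6] 0.043846957266522546 0.10745754931122065
```

```bash
cat >> h.py <<'E'
def tilt(f,xr=(-.048,-.012),ctr=(.4517,-.1902),a=np.radians(-7),show=3):
    im=cv2.imread("pics/"+f);c=cam("side");m=(im.min(2)>75)
    ex=np.array([np.cos(a),np.sin(a)]);ey=np.array([-np.sin(a),np.cos(a)]);R=[]
    for th in range(0,91,2):
        t=np.radians(th)
        for sh in np.arange(-.03,.031,.002):
            P=[]
            for x in xr:
                for b,h in((0,0),(-.034,0),(0,.06),(-.034,.06)):
                    y=.017+sh+b*np.cos(t)+h*np.sin(t);z=-b*np.sin(t)+h*np.cos(t)
                    P.append([*(np.array(ctr)+x*ex+y*ey),z])
            h=cv2.convexHull(proj(c,P).astype(np.float32)).round().astype(int)
            M=np.zeros(m.shape,np.uint8);cv2.fillConvexPoly(M,h,1);D=cv2.dilate(M,np.ones((7,7)))
            u0=h[:,0,0].min()-2;D[:,:int(u0)]=0
            R.append(((m&(M>0)).sum()/((M>0).sum()+(m&(D>0)&(M==0)).sum()),th,round(sh,3)))
    print(sorted(R)[::-1][:show])
E
python3 - <<'E'
from h import *
tilt("tilt1.png");tilt("tilt2.png")
E
```

```text
[(np.float64(0.8346774193548387), 22, np.float64(0.002)), (np.float64(0.8340080971659919), 20, np.float64(0.002)), (np.float64(0.8279352226720648), 24, np.float64(0.0))]
[(np.float64(0.8407494145199064), 34, np.float64(0.002)), (np.float64(0.8371559633027523), 32, np.float64(0.002)), (np.float64(0.8313817330210773), 36, np.float64(0.0))]
```

The fit shows the tilt past balance at about 33°, resting on the leading finger with no base slip. I'll widen the trailing side while lowering, then let it down.

carry_out([
  {"dp": [0, 0, 0], "spin": 0, "hand": 46},
  {"dp": [0, -0.003, 0.002], "spin": 0, "hand": 48},
  {"dp": [0, -0.006, 0.006], "spin": 0, "hand": 50},
  {"dp": [0, -0.01, 0.011], "spin": 0, "hand": 52},
  {"dp": [0, -0.013, 0.016], "spin": 0, "hand": 54},
  {"dp": [0, -0.016, 0.021], "spin": 0, "hand": 56},
  {"dp": [0, -0.02, 0.026], "spin": 0, "hand": 58},
  {"dp": [0, -0.023, 0.031], "spin": 0, "hand": 60},
  {"dp": [0, -0.026, 0.036], "spin": 0, "hand": 62},
  {"dp": [0, -0.03, 0.041], "spin": 0, "hand": 64},
  {"dp": [0, -0.033, 0.045], "spin": 0, "hand": 66},
  {"dp": [0, -0.036, 0.045], "spin": 0, "hand": 68},
  {"dp": [0, -0.036, 0.045], "spin": 0, "hand": 68},
])

```text
time: 18.1
ee_pos: [0.4538, -0.1716, 0.0345]
eef_rot: [0.064, 0.998, -0.0, 0.0]
ft_force: [-0.6, -0.5, -0.1]
width: 0.0675
grip_force: 0.0
```

```bash
python3 - <<'E'
from h import *
s=read_state();print(np.round(s["ee_pos"],4),np.round(s["ft_force"],1),s["width"],s["grip_force"])
snap("side","tilt3.png");tilt("tilt3.png")
E
```

```text
[ 0.4538 -0.1716  0.0345] [-0.6 -0.5 -0.1] 0.06753361655102902 0.04967593587934971
[(np.float64(0.8766066838046273), 40, np.float64(0.0)), (np.float64(0.8604060913705583), 38, np.float64(0.002)), (np.float64(0.8532338308457711), 36, np.float64(0.002))]
```

carry_out([
  {"dp": [0, 0, 0.015], "spin": 0, "hand": 68},
  {"dp": [0, 0, 0.03], "spin": 0, "hand": 68},
  {"dp": [0, 0, 0.045], "spin": 0, "hand": 68},
  {"dp": [0, 0, 0.06], "spin": 0, "hand": 68},
  {"dp": [0, 0, 0.075], "spin": 0, "hand": 68},
  {"dp": [0, 0, 0.09], "spin": 0, "hand": 68},
  {"dp": [0, 0, 0.1], "spin": 0, "hand": 68},
  {"dp": [0, 0, 0.1], "spin": 0, "hand": 68},
])

```text
time: 18.95
ee_pos: [0.4536, -0.1714, 0.0092]
eef_rot: [0.063, 0.998, 0.0, -0.0]
ft_force: [-0.2, 0.0, 0.1]
width: 0.068
grip_force: 0.1
```

```bash
python3 - <<'E'
from h import *
s=read_state();print(np.round(s["ee_pos"],4),np.round(s["ft_force"],1),s["width"],s["grip_force"])
snap("side","tilt4.png");tilt("tilt4.png")
E
```

```text
[ 0.4536 -0.1714  0.0092] [-0.2  0.   0.1] 0.06801858967299462 0.05955174914561212
[(np.float64(0.7670157068062827), 48, np.float64(-0.006)), (np.float64(0.7670157068062827), 40, np.float64(0.0)), (np.float64(0.7634961439588689), 52, np.float64(-0.01))]
```

Now I'll open and move the leading finger away step by step.

carry_out([
  {"dp": [0, 0, 0], "spin": 0, "hand": 71},
  {"dp": [0, 0, 0], "spin": 0, "hand": 74},
  {"dp": [0, 0, 0], "spin": 0, "hand": 77},
  {"dp": [0, 0, 0], "spin": 0, "hand": 80},
  {"dp": [0, 0.005, 0], "spin": 0, "hand": 83},
  {"dp": [0, 0.01, 0], "spin": 0, "hand": 87},
  {"dp": [0, 0.02, 0], "spin": 0, "hand": 87},
  {"dp": [0, 0.03, 0], "spin": 0, "hand": 87},
  {"dp": [0, 0.04, 0], "spin": 0, "hand": 87},
  {"dp": [0, 0.05, 0], "spin": 0, "hand": 87},
  {"dp": [0, 0.06, 0], "spin": 0, "hand": 87},
  {"dp": [0, 0.07, 0], "spin": 0, "hand": 87},
  {"dp": [0, 0.08, 0], "spin": 0, "hand": 87},
  {"dp": [0, 0.08, 0], "spin": 0, "hand": 87},
  {"dp": [0, 0.08, 0], "spin": 0, "hand": 87},
])

```text
time: 20.5
ee_pos: [0.4564, -0.1516, 0.0096]
eef_rot: [0.063, 0.998, -0.0, 0.0]
ft_force: [-0.4, 0.8, -0.4]
width: 0.0872
grip_force: 0.0
```

```bash
python3 - <<'E'
from h import *
s=read_state();print(np.round(s["ee_pos"],4),np.round(s["ft_force"],1),s["width"],s["grip_force"])
snap("side","tilt5.png");tilt("tilt5.png")
E
```

```text
[ 0.4564 -0.1516  0.0096] [-0.4  0.8 -0.4] 0.08723254789580955 0.0
[(np.float64(0.8792184724689165), 90, np.float64(0.0)), (np.float64(0.8779174147217235), 82, np.float64(0.006)), (np.float64(0.8723021582733813), 84, np.float64(0.006))]
```

carry_out([
  {"dp": [0, 0, -0.1], "spin": 0, "hand": 87},
  {"dp": [0, 0, -0.3], "spin": 0, "hand": 87},
  {"dp": [0, 0, -0.5], "spin": 0, "hand": 87},
  {"dp": [0, 0, -0.7], "spin": 0, "hand": 87},
  {"dp": [0, 0, -0.84], "spin": 0, "hand": 87},
  {"dp": [0, 0, -0.84], "spin": 0, "hand": 87},
  {"dp": [0, 0, -0.84], "spin": 0, "hand": 87},
])

```text
time: 21.25
ee_pos: [0.4564, -0.1519, 0.2198]
eef_rot: [0.064, 0.998, -0.001, 0.0]
ft_force: [0.3, -0.7, -1.5]
width: 0.0869
grip_force: 0.0
```

```bash
python3 - <<'E'
from h import *
im,c,s=snap("wrist","lay.png");print(np.round(s["ee_pos"],4),yaw(s))
for th in(120,150,180,210):
    k=white(im,c,[.457,-.144,.034],th);x,e=fit(c,k,[.457,-.144,np.radians(-7)],.096,.06,0,.034);print(th,x[:2].round(4),np.degrees(x[2]).round(2),e.round(2),cv2.boundingRect(k))
it,ct,_=snap("top","lay_top.png")
for th in(90,150):
    try:
        k=white(it,ct,[.457,-.144,.034],th);x2,e=fit(ct,k,[.457,-.144,np.radians(-7)],.096,.06,0,.034);print("top",x2[:2].round(4),np.degrees(x2[2]).round(2),e.round(2))
    except Exception as e:print(e)
w=np.degrees(x[2])+180;plan((x[0],x[1],.0095,w))
E
```

```text
[ 0.4564 -0.1519  0.2198] 172.69135591342075
120 [ 0.4583 -0.1432] -7.19 0.52 (255, 133, 59, 92)
150 [ 0.4587 -0.1435] -7.26 1.16 (255, 134, 59, 90)
180 [ 0.4599 -0.1434] -7.15 1.6 (255, 135, 58, 89)
210 [ 0.4603 -0.1434] -7.25 1.8 (256, 136, 57, 88)
top [ 0.1595 -0.1044] -43.96 83.6
top [ 0.457  -0.1778] 22.3 3.81
dp [-0.0144, 0.0347, 0.835] spin -0.0002 rows>=4.2
```

The case lies flat: the 96×60×34 box fits to 0.5 px at (0.458, -0.143), yaw -7.2°. I'm taking it across its width.

carry_out([
  {"dp": [-0.003, 0.035, 0.2], "spin": 0, "hand": 87},
  {"dp": [-0.003, 0.035, 0.4], "spin": 0, "hand": 87},
  {"dp": [-0.003, 0.035, 0.55], "spin": 0, "hand": 87},
  {"dp": [-0.003, 0.035, 0.66], "spin": 0, "hand": 87},
  {"dp": [-0.003, 0.035, 0.76], "spin": 0, "hand": 87},
  {"dp": [-0.003, 0.035, 0.82], "spin": 0, "hand": 87},
  {"dp": [-0.003, 0.035, 0.84], "spin": 0, "hand": 87},
  {"dp": [-0.003, 0.035, 0.84], "spin": 0, "hand": 87},
  {"dp": [-0.003, 0.035, 0.84], "spin": 0, "hand": 70},
  {"dp": [-0.003, 0.035, 0.84], "spin": 0, "hand": 50},
  {"dp": [-0.003, 0.035, 0.84], "spin": 0, "hand": 50},
  {"dp": [-0.003, 0.035, 0.84], "spin": 0, "hand": 50},
  {"dp": [-0.003, 0.035, 0.84], "spin": 0, "hand": 50},
  {"dp": [-0.003, 0.035, 0.84], "spin": 0, "hand": 50},
  {"dp": [-0.003, 0.035, 0.84], "spin": 0, "hand": 50},
], force=25)

```text
time: 22.85
ee_pos: [0.4584, -0.1433, 0.01]
eef_rot: [0.064, 0.998, -0.0, 0.0]
ft_force: [-1.7, -1.1, 6.4]
width: 0.06
grip_force: 25.0
```

carry_out([
  {"dp": [0, 0, -0.05], "spin": 0, "hand": 50},
  {"dp": [0, 0, -0.15], "spin": 0, "hand": 50},
  {"dp": [0, 0, -0.3], "spin": 0, "hand": 50},
  {"dp": [0, 0, -0.5], "spin": 0, "hand": 50},
  {"dp": [0, 0, -0.7], "spin": 0, "hand": 50},
  {"dp": [0, 0, -0.8], "spin": 0, "hand": 50},
  {"dp": [0, 0, -0.8], "spin": 0, "hand": 50},
])

```text
time: 23.55
ee_pos: [0.4599, -0.143, 0.2136]
eef_rot: [0.063, 0.998, -0.001, 0.003]
ft_force: [0.0, -1.1, -2.8]
width: 0.0597
grip_force: 25.0
```

```bash
python3 - <<'E'
from h import *
im,c,s=snap("wrist","held.png");print(np.round(s["ee_pos"],4),yaw(s),s["width"],np.round(s["ft_force"],1))
# same near-edge corners in the hand as in crad.png
cal=get_calibration("wrist");T=np.linalg.inv(cal["mount"]);cal["R"]=T[:3,:3];cal["t"]=T[:3,3]
for f in("crad.png","held.png"):
    g=cv2.GaussianBlur(cv2.cvtColor(cv2.imread("pics/"+f),6),(3,3),0).astype(int)
    for u in(230,276,320):
        col=g[140:230,u];d=np.diff(col);i=np.argsort(-abs(d))[:4];print(f,u,sorted((140+i).tolist()),d[np.sort(i)],unproj(cal,[[u,140+i[0]+.5]],-.0242)[0].round(4))
    for v in(215,225):
        row=g[v,180:380];d=np.diff(row);print(f,"row",v,180+d[:100].argmax(),280+d[100:].argmin())
plan((.50,-.05,.22,170),(.5617,.0121,.20,167.8))
E
```

```text
[ 0.4599 -0.143   0.2136] 172.7506877036074 0.05967007682268246 [ 0.  -1.1 -2.8]
crad.png 230 [151, 184, 185, 190] [-28 -21 -25  23] [ 0.0635 -0.018  -0.0242]
crad.png 276 [175, 176, 177, 190] [-39 -38 -24  21] [ 0.0535  0.0007 -0.0242]
crad.png 320 [174, 175, 185, 190] [ 29  28 -22  23] [ 0.0539  0.019  -0.0242]
crad.png row 215 208 344
crad.png row 225 209 343
held.png 230 [170, 180, 185, 186] [ 26 -25  26  22] [ 0.0556 -0.0183 -0.0242]
held.png 276 [170, 184, 185, 186] [18 18 25 22] [ 0.0492  0.0007 -0.0242]
held.png 320 [170, 171, 185, 186] [26 22 26 23] [ 0.0556  0.019  -0.0242]
held.png row 215 208 344
held.png row 225 209 343
dp [-0.1165, 0.3899, -0.0355] spin 0.0152 rows>=2.0
dp [-0.1999, 0.2875, 0.08] spin 0.0122 rows>=1.8
```

carry_out([
  {"dp": [-0.1165, 0.39, -0.035], "spin": 0.015, "hand": 50},
  {"dp": [-0.1165, 0.39, -0.035], "spin": 0.015, "hand": 50},
  {"dp": [-0.1165, 0.39, -0.035], "spin": 0.015, "hand": 50},
  {"dp": [-0.1165, 0.39, -0.035], "spin": 0.015, "hand": 50},
])

```text
time: 24.0
ee_pos: [0.4988, -0.0481, 0.2169]
eef_rot: [0.085, 0.996, 0.001, -0.001]
ft_force: [-0.3, -0.9, -1.4]
width: 0.0602
grip_force: 25.0
```

carry_out([
  {"dp": [-0.2, 0.2875, 0.06], "spin": 0.012, "hand": 50},
  {"dp": [-0.2, 0.2875, 0.06], "spin": 0.012, "hand": 50},
  {"dp": [-0.2, 0.2875, 0.06], "spin": 0.012, "hand": 50},
  {"dp": [-0.2, 0.2875, 0.2], "spin": 0.012, "hand": 50},
  {"dp": [-0.2, 0.2875, 0.3], "spin": 0.012, "hand": 50},
  {"dp": [-0.2, 0.2875, 0.38], "spin": 0.012, "hand": 50},
  {"dp": [-0.2, 0.2875, 0.44], "spin": 0.012, "hand": 50},
  {"dp": [-0.2, 0.2875, 0.46], "spin": 0.012, "hand": 50},
  {"dp": [-0.2, 0.2875, 0.46], "spin": 0.012, "hand": 50},
])

```text
time: 24.9
ee_pos: [0.5607, 0.0115, 0.1028]
eef_rot: [0.106, 0.994, -0.0, -0.001]
ft_force: [-0.7, -0.1, -0.6]
width: 0.0601
grip_force: 25.0
```

```bash
python3 - <<'E'
from h import *
s=read_state();print(np.round(s["ee_pos"],4),yaw(s),np.round(s["ft_force"],1))
plan((.5637,.0116,.090,167.8))
E
```

```text
[0.5607 0.0115 0.1028] 167.8263544520361 [-0.7 -0.1 -0.6]
dp [-0.0117, 0.003, 0.0512] spin 0.0001 rows>=0.3
```

carry_out([
  {"dp": [-0.012, 0.002, 0.01], "spin": 0, "hand": 50},
  {"dp": [-0.012, 0.002, 0.025], "spin": 0, "hand": 50},
  {"dp": [-0.012, 0.002, 0.036], "spin": 0, "hand": 50},
  {"dp": [-0.012, 0.002, 0.043], "spin": 0, "hand": 50},
  {"dp": [-0.012, 0.002, 0.048], "spin": 0, "hand": 50},
  {"dp": [-0.012, 0.002, 0.051], "spin": 0, "hand": 50},
  {"dp": [-0.012, 0.002, 0.051], "spin": 0, "hand": 50},
])

```text
time: 25.6
ee_pos: [0.5641, 0.012, 0.0905]
eef_rot: [0.106, 0.994, -0.0, -0.0]
ft_force: [-0.3, -0.8, -1.8]
width: 0.0596
grip_force: 25.0
```

carry_out([
  {"dp": [0, 0, 0.003], "spin": 0, "hand": 50},
  {"dp": [0, 0, 0.006], "spin": 0, "hand": 50},
  {"dp": [0, 0, 0.006], "spin": 0, "hand": 50},
])

```text
time: 25.9
ee_pos: [0.5641, 0.012, 0.089]
eef_rot: [0.106, 0.994, -0.0, -0.0]
ft_force: [0.4, -0.2, -1.8]
width: 0.06
grip_force: 25.0
```

carry_out([
  {"dp": [0, 0, 0.002], "spin": 0, "hand": 50},
  {"dp": [0, 0, 0.003], "spin": 0, "hand": 50},
  {"dp": [0, 0, 0.003], "spin": 0, "hand": 50},
])

```text
time: 26.2
ee_pos: [0.5641, 0.012, 0.0883]
eef_rot: [0.106, 0.994, -0.0, 0.0]
ft_force: [0.1, 1.4, -1.4]
width: 0.0597
grip_force: 25.0
```

carry_out([
  {"dp": [0, 0, 0.002], "spin": 0, "hand": 50},
  {"dp": [0, 0, 0.003], "spin": 0, "hand": 50},
  {"dp": [0, 0, 0.003], "spin": 0, "hand": 50},
])

```text
time: 26.5
ee_pos: [0.5642, 0.012, 0.088]
eef_rot: [0.106, 0.994, -0.0, 0.0]
ft_force: [-2.9, -0.6, 4.4]
width: 0.0601
grip_force: 25.0
```

carry_out([
  {"dp": [0, 0, 0.0], "spin": 0, "hand": 62},
  {"dp": [0, 0, 0.0], "spin": 0, "hand": 66},
  {"dp": [0, 0, 0.0], "spin": 0, "hand": 76},
  {"dp": [0, 0, 0.0], "spin": 0, "hand": 76},
  {"dp": [0, 0, -0.1], "spin": 0, "hand": 76},
  {"dp": [0, 0, -0.25], "spin": 0, "hand": 76},
  {"dp": [0, 0, -0.45], "spin": 0, "hand": 80},
  {"dp": [0, 0, -0.6], "spin": 0, "hand": 87},
  {"dp": [0, 0, -0.6], "spin": 0, "hand": 87},
  {"dp": [0, 0, -0.6], "spin": 0, "hand": 87},
])

```text
time: 27.5
ee_pos: [0.5645, 0.012, 0.2379]
eef_rot: [0.106, 0.994, -0.0, 0.001]
ft_force: [-0.1, 0.0, -0.6]
width: 0.0864
grip_force: 0.0
```

```bash
python3 - <<'E'
from h import *
im,c,s=snap("wrist","st3.png");print(np.round(s["ee_pos"],4),yaw(s))
si,cs,_=snap("side","st3s.png")
o=(.563,.0118,np.radians(-12.2));a=o[2]
H=np.array([.563+.08*np.cos(a),.0118+.08*np.sin(a),.128]);ex=np.array([np.cos(a),np.sin(a),0])
def knob(t):
    r=np.hypot(.092,.028);b=t+np.arctan2(.028,.092);return H-ex*r*np.cos(b)+[0,0,r*np.sin(b)]
for t in(1.4,1.6,1.8,2.0):print(t,knob(t).round(4),"side px",proj(cs,knob(t)).round(0),"wrist",proj(c,knob(t)).round(0))
A=cv2.resize(im[60:330,120:420],None,fx=1.3,fy=1.3,interpolation=2)
for t in(1.4,1.6,1.8,2.0):pass
p=proj(cs,[[.563,.012,.112]])[0].astype(int);B=cv2.resize(si[p[1]-110:p[1]+70,p[0]-70:p[0]+60],None,fx=2.9,fy=2.9,interpolation=2)
h=max(A.shape[0],B.shape[0]);C=np.zeros((h,A.shape[1]+B.shape[1],3),np.uint8);C[:A.shape[0],:A.shape[1]]=A;C[:B.shape[0],A.shape[1]:]=B
cv2.imwrite("pics/st3c.png",C);print(C.shape,p-[70,110],A.shape)
E
```

```text
[0.5645 0.012  0.2379] 167.85374614388832
1.4 [ 0.6529 -0.0076  0.2234] side px [[215. 137.]] wrist [[274. 375.]]
1.6 [ 0.6712 -0.0116  0.2191] side px [[210. 135.]] wrist [[274. 391.]]
1.8 [ 0.6883 -0.0153  0.2112] side px [[206. 135.]] wrist [[274. 400.]]
2.0 [ 0.7035 -0.0186  0.2   ] side px [[203. 136.]] wrist [[274. 403.]]
(522, 767, 3) [175  82] (351, 390, 3)
```

View pics/st3c.png

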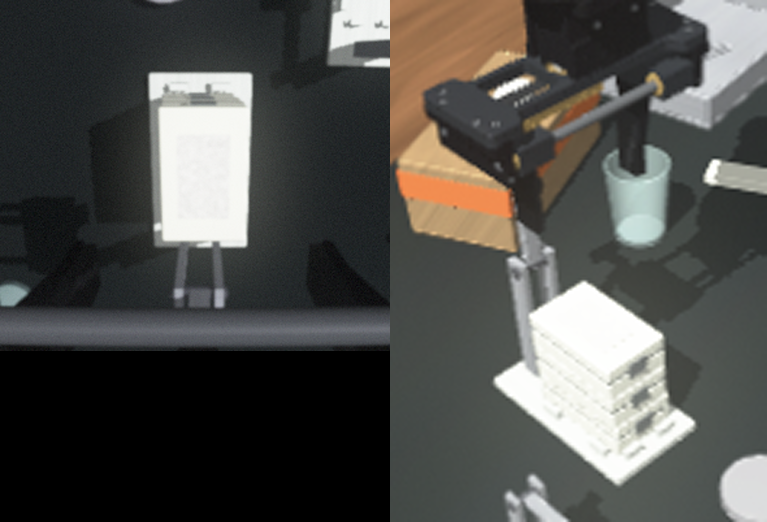

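The column is square in both views (top face at (201,175) in the left panel). The arm stands behind it at (530,240) in the right panel. Next I'll get the clamp angle from the first top and side images.

```bash
cat >> h.py <<'E'
_a=np.radians(-12.2);EX=np.array([np.cos(_a),np.sin(_a),0]);EY=np.array([-np.sin(_a),np.cos(_a),0]);HG=np.array([.563,.0118,.128])+.08*EX
def knob(t):
    r=np.hypot(.092,.028);b=t+np.arctan2(.028,.092);return HG-EX*r*np.cos(b)+[0,0,r*np.sin(b)]
E
python3 - <<'E'
from h import *
for n,f,w in(("top","top0.png",(280,105,312,135)),("side","side0.png",(200,125,225,150))):
    g=cv2.imread("pics/"+f).max(2);c=cam(n);R=[]
    print(n,[(t,proj(c,knob(t))[0].round(1).tolist()) for t in(1.3,1.5,1.7,1.9)])
    x0,y0,x1,y1=w;sub=g[y0:y1,x0:x1]
    m=(sub<30).astype(np.uint8);nn,l,st,ce=cv2.connectedComponentsWithStats(m)
    for i in np.argsort(-st[1:,4])[:2]+1:print(st[i]+[x0,y0,0,0,0],ce[i]+[x0,y0])
    print(np.percentile(sub,[1,10,50]))
    D=m
    for t in np.arange(1.0,2.01,.05):
        u=np.arange(0,2*np.pi,.4);P=[knob(t)+s*EY*.013+.009*(np.cos(q)*EX+np.sin(q)*np.array([0,0,1])) for s in(-1,1) for q in u]
        h=cv2.convexHull(proj(c,P).astype(np.float32)).round().astype(int);M=np.zeros(g.shape,np.uint8);cv2.fillConvexPoly(M,h,1)
        R.append((round(cv2.mean(g,M)[0],1),round(t,2)))
    print(sorted(R)[:5])
E
```

```text
top [(1.3, [292.6, 130.8]), (1.5, [294.6, 122.8]), (1.7, [296.5, 115.6]), (1.9, [298.2, 109.6])]
[298 116   4   2   6] [299.5 116.5]
[294 115   2   1   2] [294.5 115. ]
[29. 46. 56.]
[(41.6, np.float64(1.65)), (44.0, np.float64(1.7)), (47.1, np.float64(1.75)), (49.8, np.float64(1.8)), (51.7, np.float64(1.6))]
side [(1.3, [217.6, 138.3]), (1.5, [212.5, 135.9]), (1.7, [208.0, 135.0]), (1.9, [204.3, 135.6])]
[ 45.  50. 191.]
[(72.4, np.float64(1.0)), (75.0, np.float64(1.05)), (86.9, np.float64(1.1)), (99.7, np.float64(1.55)), (101.4, np.float64(1.6))]
```

The clamp angle is about 1.6 rad, so the knob is near (0.671, -0.012, 0.219). I'll grip the knob along its axis and follow its arc.

```bash
python3 - <<'E'
from h import *
k=knob(1.6);plan((k[0],k[1],.242,167.8),(k[0],k[1],k[2]-.012,167.8))
k0=k
print([[float(((knob(t)-k0)@-EX/.25).round(3)),float((-(knob(t)-k0)[2]/.25).round(3)),round(t,1)] for t in np.arange(1.6,-.15,-.1)])
E
```

```text
dp [-0.4404, -0.0008, -0.0229] spin 0.0003 rows>=2.2
dp [0.0, 0.0, 0.1394] spin -0.0 rows>=0.7
[[0.0, -0.0, np.float64(1.6)], [0.037, -0.01, np.float64(1.5)], [0.075, -0.017, np.float64(1.4)], [0.113, -0.02, np.float64(1.3)], [0.152, -0.019, np.float64(1.2)], [0.19, -0.014, np.float64(1.1)], [0.227, -0.006, np.float64(1.0)], [0.264, 0.007, np.float64(0.9)], [0.299, 0.023, np.float64(0.8)], [0.332, 0.042, np.float64(0.7)], [0.363, 0.064, np.float64(0.6)], [0.392, 0.09, np.float64(0.5)], [0.418, 0.118, np.float64(0.4)], [0.441, 0.149, np.float64(0.3)], [0.461, 0.182, np.float64(0.2)], [0.478, 0.216, np.float64(0.1)], [0.491, 0.253, np.float64(-0.0)], [0.5, 0.29, np.float64(-0.1)]]
```

carry_out([
  {"dp": [0, 0, -0.025], "spin": 0, "hand": 87},
  {"dp": [-0.2, 0, -0.025], "spin": 0, "hand": 87},
  {"dp": [-0.44, 0, -0.025], "spin": 0, "hand": 87},
  {"dp": [-0.44, 0, -0.025], "spin": 0, "hand": 87},
  {"dp": [-0.44, 0, 0.0], "spin": 0, "hand": 87},
  {"dp": [-0.44, 0, 0.04], "spin": 0, "hand": 87},
  {"dp": [-0.44, 0, 0.09], "spin": 0, "hand": 70},
  {"dp": [-0.44, 0, 0.116], "spin": 0, "hand": 50},
  {"dp": [-0.44, 0, 0.116], "spin": 0, "hand": 50},
  {"dp": [-0.44, 0, 0.116], "spin": 0, "hand": 40},
])

```text
time: 28.6
ee_pos: [0.6715, -0.0113, 0.2089]
eef_rot: [0.106, 0.994, -0.0, 0.0]
ft_force: [-0.8, 0.4, 0.4]
width: 0.0627
grip_force: 0.0
```

carry_out([
  {"dp": [0, 0, 0], "spin": 0, "hand": 20},
  {"dp": [0, 0, 0], "spin": 0, "hand": 20},
  {"dp": [0, 0, 0], "spin": 0, "hand": 20},
  {"dp": [0, 0, 0], "spin": 0, "hand": 20},
  {"dp": [0, 0, 0], "spin": 0, "hand": 20},
  {"dp": [0, 0, 0], "spin": 0, "hand": 20},
], force=12)

```text
time: 29.2
ee_pos: [0.6717, -0.014, 0.2085]
eef_rot: [0.107, 0.994, -0.002, -0.0]
ft_force: [-1.0, -6.9, 1.4]
width: 0.026
grip_force: 12.0
```

carry_out([
  {"dp": [0.0, -0.01, 0], "spin": 0, "hand": 20},
  {"dp": [0.018, -0.01, -0.005], "spin": 0, "hand": 20},
  {"dp": [0.037, -0.01, -0.01], "spin": 0, "hand": 20},
  {"dp": [0.056, -0.01, -0.014], "spin": 0, "hand": 20},
  {"dp": [0.075, -0.01, -0.017], "spin": 0, "hand": 20},
  {"dp": [0.094, -0.01, -0.019], "spin": 0, "hand": 20},
  {"dp": [0.113, -0.01, -0.02], "spin": 0, "hand": 20},
])

```text
time: 29.9
ee_pos: [0.6432, -0.0079, 0.2138]
eef_rot: [0.106, 0.994, -0.0, 0.0]
ft_force: [1.1, -4.4, 1.9]
width: 0.0261
grip_force: 12.0
```

carry_out([
  {"dp": [0.02, -0.004, 0], "spin": 0, "hand": 20},
  {"dp": [0.039, -0.004, 0.001], "spin": 0, "hand": 20},
  {"dp": [0.058, -0.004, 0.003], "spin": 0, "hand": 20},
  {"dp": [0.077, -0.004, 0.006], "spin": 0, "hand": 20},
  {"dp": [0.096, -0.004, 0.01], "spin": 0, "hand": 20},
  {"dp": [0.114, -0.004, 0.014], "spin": 0, "hand": 20},
  {"dp": [0.133, -0.004, 0.02], "spin": 0, "hand": 20},
  {"dp": [0.151, -0.004, 0.027], "spin": 0, "hand": 20},
  {"dp": [0.169, -0.004, 0.035], "spin": 0, "hand": 20},
  {"dp": [0.186, -0.004, 0.043], "spin": 0, "hand": 20},
  {"dp": [0.203, -0.004, 0.052], "spin": 0, "hand": 20},
  {"dp": [0.219, -0.004, 0.062], "spin": 0, "hand": 20},
  {"dp": [0.235, -0.004, 0.073], "spin": 0, "hand": 20},
  {"dp": [0.25, -0.004, 0.084], "spin": 0, "hand": 20},
  {"dp": [0.265, -0.004, 0.097], "spin": 0, "hand": 20},
  {"dp": [0.279, -0.004, 0.11], "spin": 0, "hand": 20},
  {"dp": [0.292, -0.004, 0.124], "spin": 0, "hand": 20},
  {"dp": [0.305, -0.004, 0.138], "spin": 0, "hand": 20},
])

```text
time: 31.7
ee_pos: [0.5684, 0.008, 0.1787]
eef_rot: [0.105, 0.994, 0.0, -0.0]
ft_force: [0.4, 6.0, 2.9]
width: 0.0262
grip_force: 12.0
```

carry_out([
  {"dp": [0.012, 0.008, 0.015], "spin": 0, "hand": 20},
  {"dp": [0.023, 0.01, 0.031], "spin": 0, "hand": 20},
  {"dp": [0.033, 0.01, 0.047], "spin": 0, "hand": 20},
  {"dp": [0.043, 0.01, 0.064], "spin": 0, "hand": 20},
  {"dp": [0.052, 0.01, 0.081], "spin": 0, "hand": 20},
  {"dp": [0.06, 0.01, 0.098], "spin": 0, "hand": 20},
  {"dp": [0.06, 0.01, 0.098], "spin": 0, "hand": 20},
])

```text
time: 32.4
ee_pos: [0.554, 0.0114, 0.1534]
eef_rot: [0.106, 0.994, -0.001, -0.001]
ft_force: [-2.0, -5.4, 0.5]
width: 0.0261
grip_force: 12.0
```

```bash
python3 - <<'E'
from h import *
s=read_state();print(np.round(s["ee_pos"],4),np.round(s["ft_force"],1));print(knob(.1).round(4),knob(0).round(4))
E
```

```text
[0.554  0.0114 0.1534] [-2.  -5.4  0.5]
[0.5545 0.0136 0.165 ] [0.5513 0.0143 0.156 ]
```

carry_out([
  {"dp": [0.002, -0.004, 0.006], "spin": 0, "hand": 20},
  {"dp": [0.004, -0.004, 0.012], "spin": 0, "hand": 20},
  {"dp": [0.006, -0.004, 0.018], "spin": 0, "hand": 20},
  {"dp": [0.008, -0.004, 0.024], "spin": 0, "hand": 20},
  {"dp": [0.009, -0.004, 0.027], "spin": 0, "hand": 20},
  {"dp": [0.009, -0.004, 0.027], "spin": 0, "hand": 20},
])

```text
time: 33.0
ee_pos: [0.5519, 0.0118, 0.1474]
eef_rot: [0.106, 0.994, -0.0, -0.0]
ft_force: [-4.0, -3.6, 1.5]
width: 0.026
grip_force: 12.0
```

carry_out([
  {"dp": [0.001, -0.002, 0.004], "spin": 0, "hand": 20},
  {"dp": [0.002, -0.002, 0.007], "spin": 0, "hand": 20},
  {"dp": [0.002, -0.002, 0.007], "spin": 0, "hand": 20},
])

```text
time: 33.3
ee_pos: [0.5514, 0.0119, 0.1458]
eef_rot: [0.106, 0.994, -0.0, -0.0]
ft_force: [-3.7, -3.5, 1.0]
width: 0.0256
grip_force: 12.0
```

carry_out([
  {"dp": [0.001, 0, 0.002], "spin": 0, "hand": 20},
  {"dp": [0.001, 0, 0.004], "spin": 0, "hand": 20},
  {"dp": [0.001, 0, 0.004], "spin": 0, "hand": 20},
])

```text
time: 33.6
ee_pos: [0.5511, 0.012, 0.1448]
eef_rot: [0.106, 0.994, -0.0, -0.0]
ft_force: [-3.6, -3.0, 1.5]
width: 0.026
grip_force: 12.0
```

carry_out([
  {"dp": [0.001, 0, 0.002], "spin": 0, "hand": 20},
  {"dp": [0.001, 0, 0.004], "spin": 0, "hand": 20},
  {"dp": [0.001, 0, 0.004], "spin": 0, "hand": 20},
])

```text
time: 33.9
ee_pos: [0.5508, 0.012, 0.1438]
eef_rot: [0.106, 0.994, -0.0, -0.0]
ft_force: [-4.6, -2.4, 1.4]
width: 0.0259
grip_force: 12.0
```

carry_out([
  {"dp": [0.001, 0, 0.002], "spin": 0, "hand": 20},
  {"dp": [0.001, 0, 0.004], "spin": 0, "hand": 20},
  {"dp": [0.001, 0, 0.004], "spin": 0, "hand": 20},
])

```text
time: 34.2
ee_pos: [0.5506, 0.0121, 0.1428]
eef_rot: [0.106, 0.994, -0.0, -0.0]
ft_force: [-3.8, -3.4, 1.6]
width: 0.0258
grip_force: 12.0
```

carry_out([
  {"dp": [0.001, 0, 0.002], "spin": 0, "hand": 20},
  {"dp": [0.001, 0, 0.004], "spin": 0, "hand": 20},
  {"dp": [0.001, 0, 0.004], "spin": 0, "hand": 20},
])

```text
time: 34.5
ee_pos: [0.5504, 0.0122, 0.142]
eef_rot: [0.106, 0.994, -0.0, -0.0]
ft_force: [-5.5, -3.9, 3.0]
width: 0.0262
grip_force: 12.0
```

carry_out([
  {"dp": [0, 0, 0.002], "spin": 0, "hand": 20},
  {"dp": [0, 0, 0.004], "spin": 0, "hand": 20},
  {"dp": [0, 0, 0.004], "spin": 0, "hand": 20},
])

```text
time: 34.8
ee_pos: [0.5505, 0.0121, 0.1418]
eef_rot: [0.106, 0.994, -0.001, -0.0]
ft_force: [-8.1, -4.0, 13.3]
width: 0.0259
grip_force: 12.0
```

The foot is on the top case: about 13 N, and the descent has stopped. Releasing and backing off.

carry_out([
  {"dp": [0, 0, 0], "spin": 0, "hand": 28},
  {"dp": [0, 0, 0], "spin": 0, "hand": 34},
  {"dp": [0, 0, 0], "spin": 0, "hand": 50},
  {"dp": [0, 0, 0], "spin": 0, "hand": 60},
  {"dp": [0, 0, 0], "spin": 0, "hand": 60},
  {"dp": [0, 0, -0.06], "spin": 0, "hand": 60},
  {"dp": [0, 0, -0.2], "spin": 0, "hand": 60},
  {"dp": [0, 0, -0.4], "spin": 0, "hand": 60},
  {"dp": [0, 0, -0.5], "spin": 0, "hand": 60},
  {"dp": [0, 0, -0.5], "spin": 0, "hand": 60},
])

```text
time: 35.8
ee_pos: [0.5524, 0.0132, 0.271]
eef_rot: [0.106, 0.994, 0.0, 0.003]
ft_force: [0.4, 0.9, 0.0]
width: 0.06
grip_force: 0.0
```

carry_out([
  {"dp": [0.3, -0.6, 0], "spin": 0, "hand": 60},
  {"dp": [0.3, -0.6, 0], "spin": 0, "hand": 60},
  {"dp": [0.3, -0.6, 0], "spin": 0, "hand": 60},
  {"dp": [0.3, -0.6, 0], "spin": 0, "hand": 60},
  {"dp": [0.3, -0.6, 0], "spin": 0, "hand": 60},
])

```text
time: 36.3
ee_pos: [0.4441, -0.1214, 0.2661]
eef_rot: [0.109, 0.994, -0.001, -0.0]
ft_force: [0.7, -0.3, 0.4]
width: 0.0601
grip_force: 0.0
```

```bash
python3 - <<'E'
from h import *
si,cs,s=snap("side","end_s.png");ti,ct,_=snap("top","end_t.png");print(np.round(s["ee_pos"],3),s["time"])
for n,im,c in(("side",si,cs),("top",ti,ct)):
    g=im.max(2);R=[]
    for t in np.arange(-.2,.41,.04):
        u=np.arange(0,2*np.pi,.4);P=[knob(t)+q*EY*.013+.009*(np.cos(v)*EX+np.sin(v)*np.array([0,0,1])) for q in(-1,1) for v in u]
        h=cv2.convexHull(proj(c,P).astype(np.float32)).round().astype(int);M=np.zeros(g.shape,np.uint8);cv2.fillConvexPoly(M,h,1)
        R.append((round(cv2.mean(g,M)[0],1),round(t,2)))
    print(n,sorted(R)[:4])
# column silhouette in side image: boxes at predicted pose
m=si.min(2)>75
for z0,z1 in((.010,.044),(.044,.078),(.078,.112)):
    best=[]
    for dx in np.arange(-.006,.0061,.002):
        for dy in np.arange(-.006,.0061,.002):
            h=cv2.convexHull(proj(cs,boxpts(.563+dx,.0118+dy,_a if 0 else np.radians(-12.2),.096,.06,z0+.004,z1)).astype(np.float32)).round().astype(int)
            M=np.zeros(m.shape,np.uint8);cv2.fillConvexPoly(M,h,1);D=cv2.dilate(M,np.ones((5,5)))
            best.append((round(m[M>0].mean()-m[(D>0)&(M==0)].mean(),3),round(dx,3),round(dy,3)))
    print(z0,sorted(best)[::-1][:3])
k=white(ti,ct,[.56,.0,.112],110) if ti[int(proj(ct,[[.53,.03,.112]])[0][1]),int(proj(ct,[[.53,.03,.112]])[0][0])].min()>110 else None
# bystanders: image difference from start
d=cv2.absdiff(ti,cv2.imread("pics/top0.png")).max(2)
for n,X in dict(oil=[.679,.221,.03],jar=[.653,.358,.03],beaker=[.683,-.215,.04],dish=[.404,.014,.01],mailer=[.64,-.348,.01],cr2=[.46,.17,.01]).items():
    u,v=proj(ct,X)[0].astype(int);print(n,d[v-12:v+12,u-12:u+12].mean().round(1))
E
```

```text
[ 0.444 -0.121  0.266] 36.3
side [(75.4, np.float64(0.4)), (75.8, np.float64(0.36)), (76.1, np.float64(0.32)), (76.4, np.float64(0.28))]
top [(84.4, np.float64(0.0)), (84.4, np.float64(0.04)), (87.8, np.float64(-0.04)), (96.8, np.float64(-0.08))]
0.01 [(np.float64(0.068), np.float64(0.002), np.float64(-0.006)), (np.float64(0.067), np.float64(-0.006), np.float64(-0.006)), (np.float64(0.065), np.float64(-0.004), np.float64(-0.006))]
0.044 [(np.float64(0.111), np.float64(-0.006), np.float64(-0.006)), (np.float64(0.109), np.float64(-0.004), np.float64(-0.006)), (np.float64(0.105), np.float64(0.002), np.float64(-0.006))]
0.078 [(np.float64(0.208), np.float64(-0.002), np.float64(-0.006)), (np.float64(0.204), np.float64(0.0), np.float64(-0.006)), (np.float64(0.203), np.float64(0.004), np.float64(-0.006))]
oil 1.8
jar 1.6
beaker 2.9
dish 1.8
mailer 1.2
cr2 0.8
```

The top view puts the clamp at about 0.0 rad and shows the bystanders unmoved. The gripper blocks the side view, so I'll clear it for one last check that the column didn't shift.

carry_out([
  {"dp": [0.2, -0.7, 0], "spin": 0.1, "hand": 60},
  {"dp": [0.2, -0.7, 0], "spin": 0.1, "hand": 60},
  {"dp": [0.2, -0.7, 0], "spin": 0.1, "hand": 60},
  {"dp": [0.2, -0.7, 0], "spin": 0.1, "hand": 60},
  {"dp": [0.2, -0.7, 0], "spin": 0.1, "hand": 60},
  {"dp": [0.2, -0.7, 0], "spin": 0.1, "hand": 60},
])

```text
time: 37.0
ee_pos: [0.3613, -0.278, 0.2658]
eef_rot: [0.259, 0.966, 0.001, -0.0]
ft_force: [0.0, -0.1, -0.4]
width: 0.0599
grip_force: 0.0
```

```bash
python3 - <<'E'
from h import *
si,cs,s=snap("side","end2.png");print(np.round(s["ee_pos"],3))
b=cv2.imread("pics/st3s.png")
q=proj(cs,boxpts(.563,.0118,np.radians(-12.2),.096,.06,.01,.112));u0,v0=q.min(0).astype(int)-6;u1,v1=q.max(0).astype(int)+6
print(u0,v0,u1,v1)
A,B=[cv2.Canny(cv2.GaussianBlur(x[v0+30:v1,u0:u1],(3,3),0),60,150) for x in(b,si)]
w=np.float32
print("shift",cv2.phaseCorrelate(b[v0+30:v1,u0:u1].mean(2).astype(w),si[v0+30:v1,u0:u1].mean(2).astype(w)))
g=si.max(2);R=[]
for t in np.arange(-.3,.61,.04):
    P=[knob(t)+e*EY*.013+.009*(np.cos(v)*EX+np.sin(v)*np.array([0,0,1])) for e in(-1,1) for v in np.arange(0,6.3,.4)]
    M=np.zeros(g.shape,np.uint8);cv2.fillConvexPoly(M,cv2.convexHull(proj(cs,P).astype(w)).round().astype(int),1);R.append((round(cv2.mean(g,M)[0],1),round(t,2)))
print(sorted(R)[:4])
E
```

```text
[ 0.361 -0.278  0.266]
216 171 276 245
shift ((0.017043238752130208, 0.46907653668164073), 1.0087516141158563)
[(73.6, np.float64(0.58)), (74.0, np.float64(0.54)), (74.6, np.float64(0.5)), (75.2, np.float64(0.46))]
```

```bash
python3 - <<'E'
from h import *
for n,f in(("top","end_t.png"),("side","end2.png")):
    im=cv2.imread("pics/"+f);g=im.max(2);c=cam(n)
    u,v=proj(c,knob(0))[0].round().astype(int);print(n,u,v,[(t,proj(c,knob(t))[0].round(1).tolist()) for t in(-.2,0,.2,.4)])
    print(g[v-12:v+12:1 if n=="side" else 1,u-12:u+13][::2])
E
```

```text
top 283 176 [(-0.2, [282.4, 178.3]), (0, [282.7, 175.8]), (0.2, [283.4, 171.7]), (0.4, [284.5, 166.3])]
[[251 254 254 255 255 255 255 255 255 255 255 254 253 240 229 231 233 233
  206 170 186 182 191 203 203]
 [255 255 255 255 255 255 255 255 255 255 255 253 242 232 231 234 235 223
  190 179 182 188 197 202 252]
 [254 255 255 255 255 255 255 255 255 255 255 253 240 231 232 235 234 202
  158 180 183 194 203 251 255]
 [255 255 255 255 255 255 255 255 255 254 218 181 233 231 234 236 225 193
  182 184 188 198 252 255 255]
 [254 255 255 255 255 255 255 245 111  56  55 141 187 215 207 142 110  61
  135 187 193 202 252 255 255]
 [255 255 255 255 255 255 253 213  38  36  34  32  29  31  26  31  29  24
   95 165 197 204 205 206 194]
 [255 255 255 255 255 255 244  84  40  41  43  42  40  40  41  37  35  49
  136 192 202 205 204 203 183]
 [255 255 255 255 255 254 212  26  30  30  29  32  34  33  34  37  37  97
  164 195 205 205 207 194 171]
 [255 255 255 255 255 255 255 255 255 255 253 226 150  73  27  29  73 241
  255 255 255 255 255 250 182]
 [255 255 255 255 255 255 255 255 254 255 255 255 2
[... 930 characters left out ...]
75  66  63  64  64  64  64  65  64  64
   63  65  74  80  80  80  80]
 [204 202 206 209 207 183 121  63  63  64  65  66  65  64  63  63  63  61
   60  67  77  80  81  81  80]
 [181 205 204 203 203 206 164  68  63  62  64  64  63  62  60  61  64  75
   81  81  82  82  82  81  81]
 [247 189 169 187 207 203 203 160  72  63  63  62  61  73  97 105  94  83
   83  82  82  82  82  81  81]
 [254 254 248 214 179 174 198 217 207 176 121 104 110 109 123 136 151 155
  124  94  83  82  82  82  81]
 [252 252 252 252 252 235 139 154 182 208 210 182 166 150 135 135 139 157
  167 167 155 143 119  84  82]
 [251 251 252 252 252 238 138  73  83 131 166 184 197 162 128 136 137 155
  166 180 244 254 254 247 162]]
```

The side view puts the knob at (248,181), where a level arm would put it, so the clamp is at 0 rad. The column's side view shifted by less than 0.5 px and the bystanders are unmoved. Handing in.

```bash
python3 -c "
from bench import *
print(close_job())"
```

```text
the job is handed in; nothing more can be done
None
```

The job is handed in at about 37 s of the 72 s allowed: all three cases are stacked square in the large cradle, the hold-down foot rests on the top case, and camera checks showed the bystanders unmoved.

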